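# Turn the cue-rack block over in the slide-jaw vise

### The arm

A 6-joint arm with a two-finger parallel gripper is mounted at the origin on the work surface. World frame = base frame: x ahead of the robot, y to its left, z up, the work surface at z = 0. Lengths are in m, angles in degrees, forces in N, time in s.
With the tool pointing down it reaches from about 0.375 to 0.975 m from the base axis. Payload 3.8 kg.
Tool frame: the origin (TCP) lies midway between the tips of the shut fingers; the grasp point (between the pads) lies 19 mm behind it; z points along the fingers, y is the direction in which the jaws open and shut (so a half turn about z gives the same grasp; the last joint's range is limited). The gripper opens to 88 mm and grips with 3 to 60 N. Pads are 18 mm wide; open, the fingers measure 123 mm over their backs; the gripper's body (75 mm by 187 mm) begins 45 mm behind the grasp point.
Start: joints at [-66.801, 15.12, 91.902, -0, 72.978, -2.114], TCP at [0.289, -0.61, 0.209] pointing down, gripper open.
Joint ranges: [-150.88, 150.88], [-54.13, 125.18], [17.81, 147.31], [-75.09, 255.09], [0, 152.58], [-146.25, 146.25]. Speed limits (degrees/s): [147.25, 147.25, 180, 180, 180, 180].

### API

Orientations are given as [roll, pitch, yaw] about the fixed x, y, z axes, in that order (R = Rz(yaw) Ry(pitch) Rx(roll)).
In Python, from rig import * gives the robot as it stands.
- The arm moves only by the tool drive_tool, never from a script. Its argument "motion" is a list of rows, each a list of 7 numbers: the closure in counts, from 0 (fully open) to 255 (shut), then the shift along the tool's x, y, z in mm, then the turn, a rotation vector about the tool's x, y, z in degrees. A call has 1 to 8 rows; each row is the pose to reach, as a shift and turn from the pose commanded when the call began, along the tool's axes at that moment; what a row does not reach only later rows make up. A row lasts 1/10 s, in which the tool goes at most 50 mm and 8.59 degrees, less where a joint would pass 70% of its speed; a pose out of reach is approached as far as the arm can. A call with a gripper value outside its range is refused whole. The fingers move at their own pace and stop on an object; the grip force is fixed at half the most. Time passes only in rows, so rows that repeat a pose let the fingers close. It gives the time, the measured TCP pose, the force and the opening at its end, in the units of the state.
- get_state(): the state, without advancing time (a new reading comes with each control period).
- camera(name): name is "side" or "top"; returns a dict with "frame" (384x512x3 uint8, red, green, blue), "z_map" (384x512 float32, m along the optical axis (not along the pixel's ray), 0 where there is no reading), "fx", "fy", "cx", "cy" (pixels), "k1" (the pictures are not rectified: a ray, as slopes to the right and down, at radius r is drawn at 1 + k1 r^2 times it, then the intrinsics apply), "R" (3x3) and "t" (3): a world point X has camera coordinates R X + t. Camera axes: x right, y down, z forward; pixel columns grow to the right and rows downward; lengths in m; the calibration is good to about 2 mm. A picture is of the moment at which its call begins.
- finish_job(): hands the job in, once; it reports no verdict.
The state is a dict: "clock": time; "joint_pos": joint angles; "joint_vel": joint speeds; "tau": joint torques, N m; "tcp_pos": TCP position; "tcp_rot": TCP orientation; "ft_force": force on the tool from outside, world axes, zero at the start; "moment": the same for the moment, N m; "width": finger opening in m.
Only numpy, scipy, OpenCV 4.12 (cv2) and the standard library are available. Lean on these libraries where they do the work, as an engineer would, in place of code of your own. Each camera call takes 0.05 s, during which the arm holds its last target. There are 200 camera calls.

### The job

The wooden cue-rack block is clamped in the small vise with its notched face down. Turn it over so that the notches face straight up, sitting flat on the vise bed, square and centred between the jaws, then close the sliding jaw and press it firmly onto the block for a moment (about 10 N, never crushing it), so that the block sits against the fixed jaw with no play. Leave the chalk, the tin and the brush where they are.

Things in the scene. Friction and masses are not known exactly. Their poses are not given: they have to be found in the camera images.
- cue_block: Pale wooden block, 60 mm long (x) x 40 wide (y) x 44 high (z), about 0.1 kg. Origin: centre of the notched face; +z points from it to the plain face. Two notches, 13 mm wide, 14 deep, cross the notched face at x = -12 and +12 mm. Starts notched face down on the vise bed, x along the jaws, its ends standing 3 to 13 mm out of them. Either end may come to either side.
- block_center (a point): Centre of the block (22 mm from each of the two 60 x 40 faces, axes as cue_block).
- vise: Grey and steel vise fixed to the bench; origin on the bench under where the block's centre belongs. Base 44 mm wide (x), y = -150 to +50 mm (8 mm high foot to y = +80); its top, the bed, is 20 mm above the bench. Fixed jaw: 44 mm wide, from y = +20 (gripping face) to +42, top 40 mm above the bench. Sliding jaw on the -y side.
- vise_seat (a point): Point on the bed 20 mm above the vise origin, axes as the vise: a correctly clamped block has its centre 22 mm above this point.
- jaw (a joint): Sliding jaw position in m, 0 to 0.055, growing as it opens (along vise -y). The gap between the jaw faces is 30 mm + this value: 0.010 when tight on the 40 mm wide block. It stays where it is left; about 3 N to slide. Starts with 1 to 3 mm of play.
- jaw_post (a point): Grip point on the black square post (16 x 16 mm, top 10 mm above the point, 66 mm above the bench) on the sliding jaw, 56 mm behind the jaw's gripping face; moves with it, axes as the vise. The jaw is 44 mm wide, 18 mm thick, top 40 mm above the bench; the slide under the post is 30 mm above the bench.
- chalk: Small blue cue-chalk cube, 23 mm, bystander. Origin at the centre of its underside.
- wax_tin: Flat aluminium tin, 68 mm across, 28 mm high, bystander. Origin at the centre of its underside.
- brush: Wooden table brush, 110 x 36 mm, 34 mm high, bystander. Origin at the centre of its underside.
Mind the look-alikes: they are no part of the job. Several things have the shape of the cue_block; the one meant has the colours described above. Several things have the shape of the vise; the one meant has the colours described above.

How it is judged:
By the outcome, as a careful person would: the job done as asked, in the order asked, and still so for the second after the job is handed in, with the robot touching nothing.
It also fails if it takes over 72 s, if anything falls off the work surface, if the arm or the gripper's body presses on something with over 40 N, if the wrist force passes 120 N, or if a joint passes its speed limit or range.

## Working session

There is one attempt and no reset: what is moved stays moved. The work goes in short steps, Python scripts to look and compute and a tool call to move; the robot and the scene stay as the last step left them, time stands still between calls to the robot, and variables do not carry over. Pictures are saved under pics/ and viewed, about 8 in all and at most 12, crops included, and the job is handed in when it is done.

Besides the shell and the picture viewer there is one more tool, called by a JSON object that holds its "op" and its "data", one argument or row to a line. drive_tool: Moves the arm, as the interface text tells. Its arguments: {"type":"object","properties":{"motion":{"type":"array","items":{"type":"array","items":{"type":"number"}}}},"required":["motion"]}

```bash
mkdir -p pics
cat > h.py <<'E'
from rig import *
import numpy as np, cv2
from scipy.spatial.transform import Rotation as Ro
def cloud(c):
    h,w=c["z_map"].shape
    v,u=np.mgrid[0:h,0:w]
    x=(u-c["cx"])/c["fx"]; y=(v-c["cy"])/c["fy"]
    a,b=x.copy(),y.copy()
    for _ in range(10):
        s=1+c["k1"]*(a*a+b*b); a=x/s; b=y/s
    P=np.stack([a,b,np.ones_like(a)],-1)*c["z_map"][...,None]
    return (P-c["t"])@np.array(c["R"])
def proj(c,X):
    p=np.array(c["R"])@X+c["t"]; a,b=p[:2]/p[2]; s=1+c["k1"]*(a*a+b*b)
    return a*s*c["fx"]+c["cx"], b*s*c["fy"]+c["cy"]
def save(n,img): cv2.imwrite("pics/"+n,img[...,::-1])
E
python3 - <<'E'
from h import *
a=camera("top");b=camera("side")
for c in(a,b): print(-np.array(c["R"]).T@c["t"],c["fx"],c["k1"],np.round(c["R"],2).tolist())
save("p1.png",a["frame"]);save("p2.png",b["frame"])
np.savez("c0.npz",tf=a["frame"],tp=cloud(a),sf=b["frame"],sp=cloud(b))
print(get_state())
E
```

```text
[0.48499272 0.01025336 0.94546725] 434.0169709874308 -0.040105937545352216 [[-0.01, -1.0, -0.02], [-0.99, 0.01, -0.17], [0.17, 0.01, -0.99]]
[ 0.34689147 -0.5785014   0.6459718 ] 386.34685505270375 -0.07392993213366059 [[0.89, -0.46, 0.01], [-0.3, -0.59, -0.75], [0.35, 0.66, -0.67]]
{'clock': 0.1, 'joint_pos': array([-6.68001255e+01,  1.51644238e+01,  9.19711562e+01,  3.05124588e-04,
        7.29768187e+01, -2.11461031e+00]), 'joint_vel': array([-0.03271081, -0.06693867, -0.07050613,  0.09265113, -0.09047313,
        0.03188878]), 'tau': array([ 2.31589311e-04, -5.03616357e+01, -3.58072400e+01,  7.30383955e-02,
        2.33498588e-02, -4.99568864e-05]), 'tcp_pos': array([ 0.28834977, -0.6095621 ,  0.2082389 ]), 'tcp_rot': array([-1.79887689e+02, -4.43872482e-03,  2.53143908e+01]), 'ft_force': array([ 0.18510022, -0.21182442, -0.43091224]), 'moment': array([ 0.01301709, -0.04056548, -0.03582121]), 'width': 0.08805678239419068}
```

View pics/p1.png

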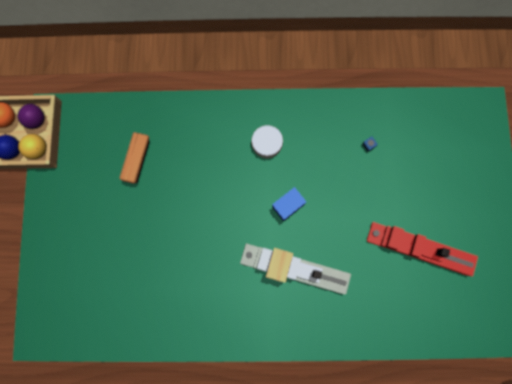

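View pics/p2.png

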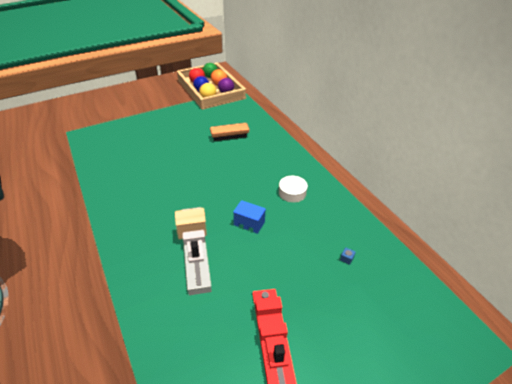

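The top view shows the grey vise from (243,255) to (348,285), with the pale block at (280,265), the sliding jaw at (300,270) and the black post at (316,274). The fixed jaw is on the left, so vise +y points to world +y. The blue block at (289,204) and the red vise are look-alikes; the tin is at (267,141), the chalk at (370,144) and the brush at (135,158). The side view agrees.

Run:
```python
from h import *
d=np.load("c0.npz")
for k in("t","s"):
    P=d[k+"p"];f=d[k+"f"]; hsv=cv2.cvtColor(f,cv2.COLOR_RGB2HSV)
    z=P[...,2]
    roi=(P[...,0]>.25)&(P[...,0]<.48)&(abs(P[...,1]+.05)<.25)
    print(k,"felt z",np.median(z[(hsv[...,0]>65)&(hsv[...,0]<85)&(hsv[...,1]>150)]))
    wood=roi&(hsv[...,0]>12)&(hsv[...,0]<30)&(hsv[...,1]>60)&(hsv[...,2]>120)
    def rect(m,n):
        q=P[m][:,:2].astype(np.float32)*1000
        lo=np.percentile(q,0,axis=0)
        r=cv2.minAreaRect(q); print(n,len(q),"z",np.round(np.percentile(z[m],[5,50,95]),4),"rect c,size,ang",np.round(r[0],1),np.round(r[1],1),round(r[2],1))
    rect(wood&(z>.055)&(z<.075),"blocktop")
    grey=roi&(hsv[...,1]<60)&(hsv[...,2]>70)
    rect(grey&(z>.012)&(z<.026),"bed")
    rect(grey&(z>.034)&(z<.046),"jaws")
    rect(grey&(z>.004)&(z<.046),"vise all")
    q=P[grey&(z>.034)&(z<.046)][:,:2]
    blk=roi&(hsv[...,2]<60)&(z>.045)
    rect(blk&(z>.06),"post")
    rect((hsv[...,0]>100)&(hsv[...,0]<125)&(hsv[...,1]>150)&(z>.035)&roi,"blueblk")
    vis=grey|wood
    img=cv2.resize(f[230:310,230:360] if k=="t" else f[195:300,165:225],None,fx=5,fy=5,interpolation=cv2.INTER_CUBIC)
    if k=="t": save("p3.png",img)
```

```text
t felt z 0.002424369124440654
blocktop 105 z [0.0634 0.0655 0.0686] rect c,size,ang [473.4 -11.9] [38.  11.9] 89.4
bed 585 z [0.0191 0.0218 0.0245] rect c,size,ang [ 473.  -110.3] [108.9  43.6] 73.4
jaws 47 z [0.0352 0.0409 0.0436] rect c,size,ang [474.1 -65.3] [62.4 12.6] 82.0
vise all 729 z [0.0192 0.0223 0.0393] rect c,size,ang [ 459.6 -100.5] [133.3  41.3] 89.3
post 22 z [0.0649 0.0667 0.0693] rect c,size,ang [475.6 -90.6] [12.2  5.9] 89.6Traceback (most recent call last):
  File "<stdin>", line 21, in <module>
  File "<stdin>", line 11, in rect
    return _quantile_unchecked(
        a, q, axis, out, overwrite_input, method, keepdims, weights)
    return _ureduce(a,
                    func=_quantile_ureduce_func,
    ...<5 lines>...
                    overwrite_input=overwrite_input,
                    method=method)
    r = func(a, **kwargs)
    result = _quantile(arr,
                       quantiles=q,
    ...<2 lines>...
                       out=out,
                       weights=wgt)
    slices_having_nans = np.isnan(arr[-1, ...])
                                  ~~~^^^^^^^^^
IndexError: index -1 is out of bounds for axis 0 with size 0
```

```bash
cat > m.py <<'E'
from h import *
def rect(P,m,n):
    q=P[m][:,:2].astype(np.float32)*1000; z=P[...,2]
    if len(q)<4: print(n,"none");return
    r=cv2.minAreaRect(q); print(n,len(q),"z",np.round(np.percentile(z[m],[5,50,95]),4),"med",np.round(np.median(q,0),1),"rect",np.round(r[0],1),np.round(r[1],1),round(r[2],1))
def meas(P,f):
    hsv=cv2.cvtColor(f,cv2.COLOR_RGB2HSV);H,S,V=[hsv[...,i] for i in range(3)];z=P[...,2]
    roi=(P[...,0]>.34)&(P[...,0]<.66)&(abs(P[...,1]+.05)<.2)&(z<.12)
    wood=roi&(H>12)&(H<30)&(S>60)&(V>120)
    grey=roi&(S<60)&(V>70)
    rect(P,wood&(z>.058),"blocktop"); rect(P,wood,"block all"); rect(P,grey&(z>.012)&(z<.026),"bed"); rect(P,grey&(z>.034)&(z<.046),"jaws")
    rect(P,grey&(z>.012)&(z<.046),"vise"); rect(P,roi&(V<70)&(S<120)&(z>.055),"post"); rect(P,roi&(H>100)&(H<125)&(S>150)&(z>.03),"blueblk")
E
python3 - <<'E'
from m import *
d=np.load("c0.npz")
for k in "ts": print(k);meas(d[k+"p"],d[k+"f"])
a=cv2.resize(d["tf"][230:310,230:360],(650,400),interpolation=cv2.INTER_CUBIC); b=cv2.resize(d["sf"][190:300,165:225],(218,400),interpolation=cv2.INTER_CUBIC)[:,:150+0] 
save("p3.png",np.hstack([a,b]))
E
```

```text
t
blocktop 564 z [0.0631 0.0657 0.0682] med [497.1 -17.3] rect [497.7 -17.8] [39.8 58.5] 72.8
block all 569 z [0.063  0.0656 0.0682] med [497.1 -17.4] rect [ 545.8 -110.7] [ 62.6 273.7] 27.2
bed 909 z [0.0157 0.0216 0.0244] med [ 471.6 -121.1] rect [493.9 -89.3] [122.3 295.3] 5.1
jaws 450 z [0.0355 0.0415 0.0442] med [501.1  -1.9] rect [495.4 -38.5] [125.9  44.1] 73.2
vise 1608 z [0.018  0.0236 0.0431] med [483.4 -80.7] rect [493.9 -89.3] [122.3 295.3] 5.1
post 45 z [0.0639 0.0667 0.0701] med [478.4 -90.5] rect [477.3 -91.8] [14.2 11.4] 76.0
blueblk 158 z [0.0363 0.0455 0.0482] med [623.5 -30.5] rect [623.5 -40.3] [36.1 55.7] 36.1
s
blocktop 428 z [0.0603 0.0628 0.0644] med [495.3 -23.5] rect [496.1 -21.4] [43.7 58.3] 73.5
block all 675 z [0.0044 0.0617 0.0642] med [493.7 -31.5] rect [520.2 -88.7] [ 97.4 324. ] 8.4
bed 814 z [0.0149 0.0198 0.0224] med [ 466.6 -132. ] rect [ 486.7 -143.1] [106.4 220.2] 15.2
jaws 178 z [0.0353 0.0384 0.0402] med [490.1 -51.6] rect [483.7 -70.1] [67.1 41.9] 71.3
vise 1187 z [0.0166 0.0206 0.0389] med [ 472.3 -111.8] rect [ 486.7 -143.1] [106.4 220.2] 15.2
post 46 z [0.0568 0.0643 0.0662] med [ 475.7 -101.4] rect [476.  -97.7] [14.7 10.2] 79.6
blueblk 477 z [0.032  0.0427 0.0446] med [621.7 -48.5] rect [624.1 -44.2] [42.6 60.8] 37.6
```

View pics/p3.png

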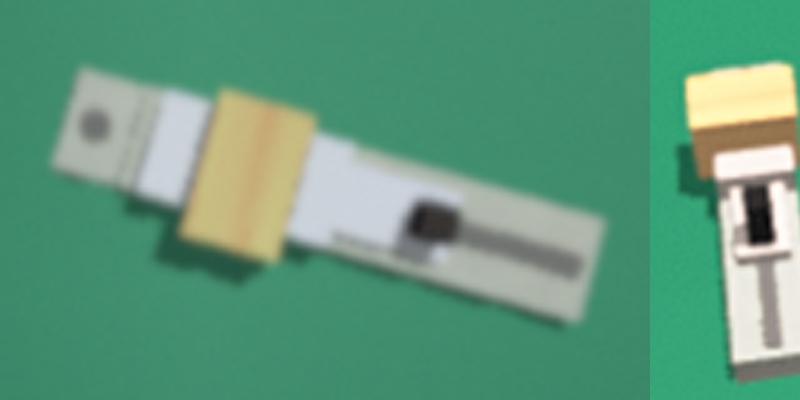

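The crop shows the block (crop (180–315, 90–262)) overhanging the jaws, mostly at the near end. Its long side lies along the jaws and the fixed jaw is at crop (175,145). Vise yaw is about -17°. I'll refine the vise frame before moving.

Run:
```python
from m import *
d=np.load("c0.npz")
for k in "ts":
    P=d[k+"p"];f=d[k+"f"];hsv=cv2.cvtColor(f,cv2.COLOR_RGB2HSV);H,S,V=[hsv[...,i] for i in range(3)];z=P[...,2]
    g=((H>62)&(H<90)&(S>110))
    m=(~g&(abs(P[...,0]-.48)<.09)&(P[...,1]>-.2)&(P[...,1]<.09)&(z>.003)&(z<.08)).astype(np.uint8)
    n,l,s,_=cv2.connectedComponentsWithStats(m);i=1+np.argmax(s[1:,4]);m=l==i;print(k,s[i])
    off=.0020 if k=="t" else -.0015
    # yaw from long base edges: bed-level points
    for lo,hi,n in((.014,.026,"bed"),(.035,.046,"jaws"),(.055,.075,"top")):
        mm=m&(z-off>lo)&(z-off<hi)
        q=(P[mm][:,:2]*1000)
        if n=="bed": q=q[(q[:,1]<-75)]
        r=cv2.minAreaRect(q.astype(np.float32));print(n,np.round(r[0],1),np.round(r[1],1),round(r[2],2))
        a=np.radians(-17.);ex=np.array([np.cos(a),np.sin(a)]);ey=np.array([-ex[1],ex[0]])
        u=q@ex;v=q@ey
        # per-v-slice x extents
        b=np.arange(v.min(),v.max(),15)
        print(n,"v",np.round(np.percentile(v,[0,1,99,100]),1),[(int(t+7),np.round(u[(v>=t)&(v<t+15)].min(),1),np.round(u[(v>=t)&(v<t+15)].max(),1)) for t in b if ((v>=t)&(v<t+15)).sum()>5])
```

```text
t [ 240  243  112   52 2628]
bed [ 471.7 -116.1] [97.1 44. ] 73.12
bed v [-21.7 -21.1  70.8  75.4] [(-14, np.float64(463.1), np.float64(507.0)), (0, np.float64(463.3), np.float64(506.8)), (15, np.float64(463.2), np.float64(507.1)), (30, np.float64(463.0), np.float64(507.0)), (45, np.float64(463.1), np.float64(507.0)), (60, np.float64(463.3), np.float64(506.9)), (75, np.float64(496.3), np.float64(506.6))]
jaws [495.8 -37.2] [123.1  44.1] 73.25
jaws v [ 47.9  89.2 170.6 171. ] [(84, np.float64(464.2), np.float64(506.8)), (99, np.float64(463.1), np.float64(506.7)), (144, np.float64(463.5), np.float64(506.2)), (159, np.float64(463.0), np.float64(506.8)), (174, np.float64(462.8), np.float64(504.9))]
top [489.  -49.3] [105.5  60. ] 73.21
top v [ 43.1  45.1 148.2 148.7] [(50, np.float64(477.1), np.float64(492.9)), (65, np.float64(480.5), np.float64(490.7)), (110, np.float64(452.3), np.float64(511.4)), (125, np.float64(451.9), np.float64(511.9)), (140, np.float64(451.9), np.float64(511.7)), (155, np.float64(454.0), np.float64(505.6))]
s [ 176  208   36   86 1994]
bed [ 469.8 -118.8] [100.   
[... 152 characters left out ...]
3.2), np.float64(505.1)), (25, np.float64(462.9), np.float64(505.1)), (40, np.float64(463.0), np.float64(504.6)), (55, np.float64(464.2), np.float64(504.9)), (70, np.float64(498.0), np.float64(504.9))]
jaws [482.2 -71.1] [68.9 57.3] 74.69
jaws v [ 38.5  39.3 107.3 107.7] [(45, np.float64(477.4), np.float64(491.0)), (90, np.float64(462.8), np.float64(504.5)), (105, np.float64(452.4), np.float64(509.6))]
top [486.6 -52. ] [108.   58.1] 72.24
top v [ 38.5  39.  144.8 146.5] [(45, np.float64(476.0), np.float64(490.9)), (105, np.float64(451.7), np.float64(509.6)), (120, np.float64(451.8), np.float64(509.9)), (135, np.float64(452.4), np.float64(509.7)), (150, np.float64(457.3), np.float64(508.4))]
```

```bash
cat > g.py <<'E'
from h import *
import sys
a=np.radians(-17.);ex=np.array([np.cos(a),np.sin(a),0]);ey=np.array([-ex[1],ex[0],0]);ez=np.array([0,0,1.])
O=484.7*ex+127*ey
def W(x,y,z): return O+x*ex+y*ey+z*ez
def pose(p,th):  # TCP target, tool leaning th about vise x
    R=np.stack([ey,ex,-ez],1)@Ro.from_rotvec([0,th,0],degrees=True).as_matrix()
    return np.array(W(*p)),R
def blk(p,th,off=11): # TCP for block centre at p (vise frame)
    t=np.radians(th);return (p[0],p[1]+off*np.sin(t),p[2]-off*np.cos(t)),th
def go(p,th,T0=None):
    s=get_state()
    P,R=T0 or (s["tcp_pos"]*1000,Ro.from_euler("xyz",s["tcp_rot"],degrees=True).as_matrix())
    P2,R2=pose(p,th); d=R.T@(P2-P); r=Ro.from_matrix(R.T@R2).as_rotvec(degrees=True)
    print(np.round(d,1).tolist(),np.round(r,2).tolist(),"rows>=",round(max(np.linalg.norm(d)/50,np.linalg.norm(r)/8.59),1)); return P2,R2
def st():
    s=get_state();P=s["tcp_pos"]*1000-O;R=Ro.from_euler("xyz",s["tcp_rot"],degrees=True).as_matrix()
    F=s["ft_force"];M=np.stack([ex,ey,ez])
    r=Ro.from_matrix(pose((0,0,0),0)[1].T@R).as_rotvec(degrees=True)
    print("t",round(s["clock"],2),"vise xyz",np.round(M@P,1),"rot",np.round(r,2),"F",np.round(M@F,1),"w",round(s["width"]*1000,1),"j",np.round(s["joint_pos"],0))
E
python3 -c "
from g import *
st();T=go((0,-78,120),0);go((0,-78,39),0,T)"
```

```text
t 0.1 vise xyz [ -30.7 -625.6  208.2] rot [ 0.1   0.05 47.69] F [ 0.2 -0.1 -0.4] w 88.1 j [-67.  15.  92.   0.  73.  -2.]
[391.4, -384.1, 89.0] [-0.1, -0.05, -47.69] rows>= 11.1
[0.0, 0.0, 81.0] [0.0, 0.0, 0.0] rows>= 1.6
```

{"op": "drive_tool", "data": {
  "motion": [
    [0,391,-384,89,0,0,-47.7],
    [0,391,-384,89,0,0,-47.7],
    [0,391,-384,89,0,0,-47.7],
    [0,391,-384,89,0,0,-47.7],
    [0,391,-384,89,0,0,-47.7],
    [0,391,-384,89,0,0,-47.7],
    [0,391,-384,89,0,0,-47.7],
    [0,391,-384,89,0,0,-47.7]
  ]
}}

```text
clock: 0.9
tcp_pos: [0.4249, -0.2376, 0.1447]
tcp_rot: [-180.0, -0.0, 73.0]
ft_force: [0.6, -0.2, 0.2]
width: 0.088
```

```bash
python3 -c "
from g import *
st();T=go((0,-78,100),0);go((0,-78,39),0,T)"
```

```text
t 0.9 vise xyz [  -8.9 -230.   144.7] rot [0.01 0.01 0.01] F [0.6 0.  0.2] w 88.0 j [-32.  -2. 118.   0.  64. -15.]
[152.0, 8.8, 44.7] [-0.01, -0.01, -0.01] rows>= 3.2
[0.0, 0.0, 61.0] [0.0, 0.0, 0.0] rows>= 1.2
```

{"op": "drive_tool", "data": {
  "motion": [
    [0,152,9,40,0,0,0],
    [0,152,9,40,0,0,0],
    [0,152,9,40,0,0,0],
    [0,152,9,40,0,0,0],
    [0,152,9,40,0,0,0],
    [0,152,9,40,0,0,0]
  ]
}}

```text
clock: 1.5
tcp_pos: [0.4778, -0.0976, 0.1054]
tcp_rot: [-180.0, 0.0, 73.0]
ft_force: [-0.2, 0.3, 0.2]
width: 0.0878
```

```bash
python3 -c "
from g import *
st();go((0,-78,39),0)
c=camera('side');u=c['frame'];x,y=[int(t) for t in proj(c,W(0,-78,60)/1000)];print(x,y);save('p4.png',cv2.resize(u[y-70:y+50,x-70:x+70],None,fx=4,fy=4))"
```

```text
t 1.5 vise xyz [  0.8 -80.6 105.4] rot [ 0.01 -0.04 -0.03] F [-0.3  0.2  0.2] w 87.8 j [-14.   0. 121.  -0.  59.   3.]
[2.7, -0.8, 66.3] [-0.01, 0.04, 0.03] rows>= 1.3
194 244
```

View pics/p4.png

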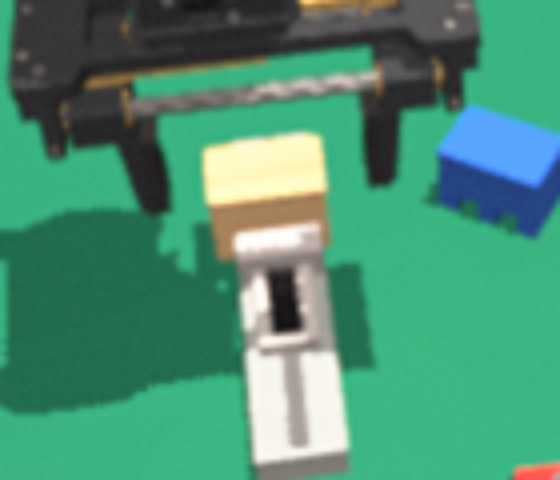

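The picture shows the open gripper above the vise, its fingers (crop (145,180) and (380,150)) straddling the black post at (283,300). The blue block, clear to the right, also has its notches down. I'll descend and grip the post.

{"op": "drive_tool", "data": {
  "motion": [
    [0,2,0,40,0,0,0],
    [0,2,0,66,0,0,0],
    [0,2,0,66,0,0,0],
    [255,2,0,66,0,0,0],
    [255,2,0,66,0,0,0],
    [255,2,0,66,0,0,0],
    [255,2,0,66,0,0,0],
    [255,2,0,66,0,0,0]
  ]
}}

```text
clock: 2.35
tcp_pos: [0.4792, -0.0952, 0.0402]
tcp_rot: [179.9, -0.0, 73.0]
ft_force: [0.2, 0.3, -0.5]
width: 0.0504
```

```bash
python3 -c "
from g import *
st()"
```

```text
t 2.35 vise xyz [  1.4 -77.9  40.2] rot [-0.09  0.   -0.01] F [ 0.1  0.3 -0.5] w 50.4 j [-14.   5. 123.  -0.  52.   3.]
```

Still closing; wait, then read the lateral force.

{"op": "drive_tool", "data": {
  "motion": [
    [255,0,0,0,0,0,0],
    [255,0,0,0,0,0,0],
    [255,0,0,0,0,0,0],
    [255,0,0,0,0,0,0],
    [255,0,0,0,0,0,0],
    [255,0,0,0,0,0,0],
    [255,0,0,0,0,0,0]
  ]
}}

```text
clock: 3.05
tcp_pos: [0.4786, -0.095, 0.0393]
tcp_rot: [-180.0, -0.0, 73.0]
ft_force: [0.1, 1.0, 0.4]
width: 0.0004
```

```bash
python3 -c "
from g import *
st();print(get_state()['moment'])"
```

```text
t 3.05 vise xyz [  0.7 -77.9  39.3] rot [ 0.    0.   -0.01] F [-0.2  1.   0.4] w 0.4 j [-14.   5. 123.   0.  52.   3.]
[-0.01688786 -0.09182787  0.04000268]
```

```bash
python3 -c "
from g import *
c=camera('side');u=c['frame'];x,y=[int(t) for t in proj(c,W(0,-78,60)/1000)];A=cv2.resize(u[y-45:y+45,x-40:x+40],(400,450),interpolation=2)
c=camera('top');u=c['frame'];x,y=[int(t) for t in proj(c,W(0,-60,60)/1000)];B=cv2.resize(u[y-45:y+45,x-40:x+40],(400,450),interpolation=2)
save('p5.png',np.hstack([A,B]))"
```

```text
(no output)
```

View pics/p5.png

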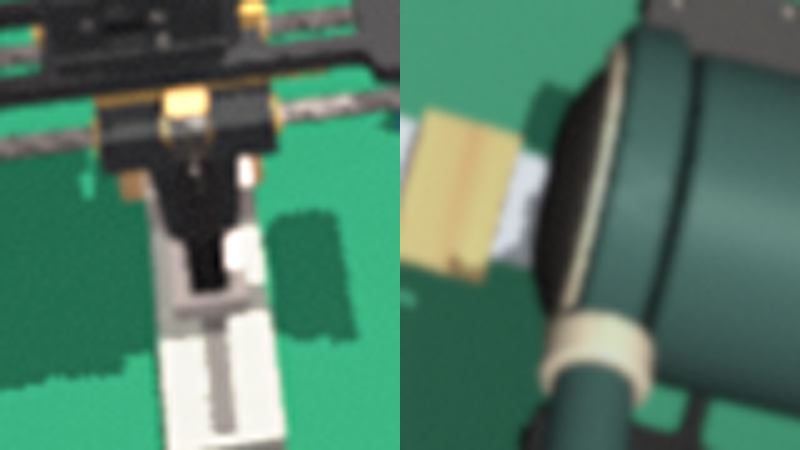

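The side crop shows the closed fingers merging with the post at crop (205,235–290), and the post hasn't moved. With a width of 0.4 mm they are not holding it. I'll check the depth of the dark pixels.

```bash
python3 -c "
from g import *
M=np.stack([ex,ey,ez])
c=camera('side');P=(cloud(c)*1000-O)@M.T;V=c['frame'].max(-1)
x,y=[int(t) for t in proj(c,W(0,-78,60)/1000)]
print(x,y,[np.round(proj(c,W(0,-78,h)/1000)) for h in(39,66)])
for r in range(y-14,y+18,2):
  print(r,[(q,V[r,q],*np.round(P[r,q]).astype(int).tolist()) for q in (x-4,x,x+3)])
"
```

```text
194 244 [array([195., 251.]), array([194., 242.])]
230 [(190, np.uint8(51), -4, -87, 112), (194, np.uint8(56), 3, -89, 113), (197, np.uint8(44), 9, -115, 141)]
232 [(190, np.uint8(36), -4, -90, 111), (194, np.uint8(50), 3, -91, 110), (197, np.uint8(40), 8, -93, 111)]
234 [(190, np.uint8(30), -5, -89, 104), (194, np.uint8(48), 2, -90, 104), (197, np.uint8(37), 8, -91, 104)]
236 [(190, np.uint8(39), -5, -89, 99), (194, np.uint8(34), 2, -91, 100), (197, np.uint8(37), 7, -90, 97)]
238 [(190, np.uint8(37), -6, -89, 93), (194, np.uint8(29), 1, -91, 93), (197, np.uint8(37), 7, -90, 91)]
240 [(190, np.uint8(36), -7, -89, 88), (194, np.uint8(35), 1, -92, 89), (197, np.uint8(35), 6, -90, 85)]
242 [(190, np.uint8(37), -7, -89, 82), (194, np.uint8(35), 0, -90, 81), (197, np.uint8(35), 6, -91, 81)]
244 [(190, np.uint8(37), -8, -90, 77), (194, np.uint8(34), 0, -90, 75), (197, np.uint8(41), 5, -89, 73)]
246 [(190, np.uint8(48), -8, -89, 71), (194, np.uint8(37), -1, -88, 68), (197, np.uint8(35), 5, -90, 69)]
248 [(190, np.uint8(138), -10, -58, 28), (194, np.uint8(26), -1, -88, 61), (197, np.uint8(35), 4, -87, 59)]
250 [(190, np.uint8(160), -11, -65, 29), (194, np.uint8(25), -2, -86, 53), (197, np.uint8(24), 4, -88, 54)]
252 [(190, np.uint8(170), -11, -71, 30), (194, np.uint8(28), -3, -86, 46), (197, np.uint8(18), 3, -87, 47)]
254 [(190, np.uint8(191), -11, -76, 30), (194, np.uint8(24), -3, -87, 42), (197, np.uint8(22), 3, -86, 39)]
256 [(190, np.uint8(192), -12, -81, 30), (194, np.uint8(35), -4, -87, 36), (197, np.uint8(48), 2, -87, 34)]
258 [(190, np.uint8(196), -12, -86, 30), (194, np.uint8(159), -4, -87, 30), (197, np.uint8(161), 2, -88, 30)]
260 [(190, np.uint8(161), -12, -90, 29), (194, np.uint8(147), -5, -91, 28), (197, np.uint8(139), 1, -89, 24)]
```

```bash
python3 -c "
from g import *
M=np.stack([ex,ey,ez]);print(get_state()['tcp_pos'],get_state()['width'])
c=camera('side');P=(cloud(c)*1000-O)@M.T;V=c['frame'].max(-1)
for r in range(222,262,2):
  k=[q for q in range(170,222) if V[r,q]<75 and P[r,q,2]>25 and abs(P[r,q,0])<40]
  if k: print(r,k[0],k[-1],np.round(P[r,k[0]]).astype(int),np.round(P[r,k[-1]]).astype(int))
"
```

```text
[ 0.47858741 -0.0950045   0.03931041] -2.4813771375673183e-05
222 174 184 [ -29 -102  155] [ -11 -107  156]
224 174 207 [ -29 -108  155] [  28 -114  152]
226 181 208 [ -17 -114  155] [  29 -114  147]
228 174 208 [ -29 -115  153] [  29 -115  142]
230 174 200 [ -30 -113  146] [  14 -114  139]
232 175 200 [ -29 -114  142] [ 14 -91 108]
234 185 200 [-14 -89 106] [ 13 -91 102]
236 185 200 [-14 -91 103] [ 13 -90  96]
238 186 201 [-13 -92  97] [ 14 -90  90]
240 186 201 [-14 -91  91] [ 14 -91  86]
242 187 201 [-13 -90  84] [ 13 -92  81]
244 188 199 [-11 -92  80] [  9 -91  75]
246 189 197 [-10 -91  73] [  5 -90  69]
248 191 197 [ -7 -88  62] [  4 -88  61]
250 192 197 [ -6 -87  55] [  4 -87  53]
252 192 197 [ -6 -87  49] [  3 -88  48]
254 192 198 [ -7 -86  41] [  5 -87  40]
256 193 198 [ -6 -86  35] [  4 -87  34]
```

The depth puts the shut fingertips near z≈68, against a reported TCP z of 39. I'll lift and compare the camera with the state at a second height.

{"op": "drive_tool", "data": {
  "motion": [
    [255,0,0,-40,0,0,0],
    [255,0,0,-80,0,0,0],
    [255,0,0,-80,0,0,0],
    [255,0,0,-80,0,0,0]
  ]
}}

```text
clock: 3.65
tcp_pos: [0.4796, -0.0953, 0.1206]
tcp_rot: [179.8, -0.0, 73.0]
ft_force: [-0.5, -0.9, 0.0]
width: 0.0003
```

```bash
python3 -c "
from g import *
st()
M=np.stack([ex,ey,ez])
for n in('side','top'):
  c=camera(n);P=(cloud(c)*1000-O)@M.T;V=c['frame'].max(-1)
  print(n,np.round(proj(c,get_state()['tcp_pos'])))
  m=(V<75)&(abs(P[...,0])<35)&(P[...,1]>-125)&(P[...,1]<-60)&(P[...,2]>30)
  for r in range(180,262,3):
    k=np.where(m[r])[0]
    if len(k): print(r,k[0],k[-1],np.round(P[r,k[0]]).astype(int),np.round(P[r,k[-1]]).astype(int))
  if n=='side': save('p6.png',cv2.resize(c['frame'][150:270,130:270],None,fx=4,fy=4,interpolation=2))
"
```

```text
t 3.65 vise xyz [  1.8 -77.9 120.6] rot [-0.18  0.01 -0.01] F [-0.2 -1.   0. ] w 0.3 j [-14.  -1. 120.   0.  61.   3.]
side [192. 224.]
180 162 183 [ -35 -105  254] [  -3 -103  248]
183 192 198 [ 11 -98 235] [  20 -102  237]
186 168 179 [ -28 -100  236] [ -10 -103  236]
189 168 204 [ -28 -109  238] [  28 -115  234]
192 169 205 [ -27 -114  236] [  30 -114  227]
195 168 204 [ -29 -115  230] [  28 -114  220]
198 169 197 [ -28 -114  223] [ 16 -90 194]
201 180 197 [-13 -92 193] [ 15 -90 187]
204 181 197 [-13 -89 183] [ 15 -91 180]
207 181 197 [-13 -91 177] [ 14 -91 174]
210 183 196 [-11 -90 169] [ 12 -90 165]
213 184 196 [-10 -90 161] [ 11 -91 158]
243 191 196 [ -6 -79  66] [  4 -80  65]
246 192 197 [ -5 -85  65] [  5 -86  64]
249 192 197 [ -5 -87  58] [  4 -88  57]
252 192 198 [ -6 -86  48] [  5 -87  46]
255 193 198 [ -5 -86  38] [  4 -85  35]
top [321. 275.]
240 368 369 [ 34 -65 512] [ 35 -66 511]
243 379 380 [ 34 -76 514] [ 35 -77 512]
255 417 424 [  33 -114  516] [  35 -119  520]
258 418 424 [  30 -115  518] [  31 -119  522]
261 419 424 [  28 -117  515] [  28 -119  525]
```

View pics/p6.png

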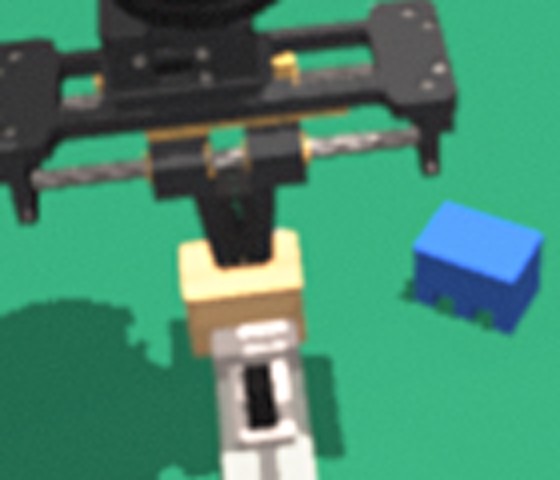

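The gripper is about 30 mm higher than the reported TCP: the shut tips at crop (240,262) are at z≈152, but the state says 121. XY agrees, and the finger-to-body length matches the spec. So the reported TCP lies about 30 mm beyond the real tips. I'll allow for that when descending, then use a tilt to see whether the offset follows the tool axis.

{"op": "drive_tool", "data": {
  "motion": [
    [120,0,0,30,0,0,0],
    [120,0,0,30,0,0,0],
    [120,0,0,30,0,0,0],
    [120,0,0,30,0,0,0],
    [120,0,0,70,0,0,0],
    [120,0,0,100,0,0,0],
    [120,0,0,108,0,0,0],
    [120,0,0,108,0,0,0]
  ]
}}

```text
clock: 4.55
tcp_pos: [0.4778, -0.0948, 0.0107]
tcp_rot: [-179.9, 0.0, 73.0]
ft_force: [0.5, -0.4, -0.1]
width: 0.0466
```

{"op": "drive_tool", "data": {
  "motion": [
    [255,0,0,0,0,0,0],
    [255,0,0,0,0,0,0],
    [255,0,0,0,0,0,0],
    [255,0,0,0,0,0,0],
    [255,0,0,0,0,0,0],
    [255,0,0,0,0,0,0]
  ]
}}

```text
clock: 5.15
tcp_pos: [0.4777, -0.0948, 0.0121]
tcp_rot: [-179.9, 0.0, 73.0]
ft_force: [-4.8, 0.8, 6.9]
width: 0.0153
```

```bash
python3 -c "
from g import *
st();print(get_state()['moment'])"
```

```text
t 5.15 vise xyz [ -0.1 -77.9  12.1] rot [ 0.1  -0.   -0.02] F [-4.8 -0.6  6.9] w 15.3 j [-14.   7. 124.   0.  48.   3.]
[0.16858102 0.70067411 0.03005299]
```

{"op": "drive_tool", "data": {
  "motion": [
    [255,0,-0.5,-1.5,0,0,0],
    [255,0,-0.5,-1.5,0,0,0],
    [255,0,-0.5,-1.5,0,0,0]
  ]
}}

```text
clock: 5.45
tcp_pos: [0.4777, -0.0947, 0.0122]
tcp_rot: [-180.0, -0.0, 73.0]
ft_force: [1.9, 0.6, -7.8]
width: 0.0158
```

```bash
python3 -c "
from g import *
st();print(get_state()['moment'])"
```

```text
t 5.45 vise xyz [ -0.1 -77.9  12.2] rot [ 0.03  0.   -0.01] F [ 1.7  1.1 -7.8] w 15.8 j [-14.   7. 124.   0.  48.   3.]
[-0.049521   -0.33637513 -0.01870784]
```

Firmly on the post, and its centre is at x≈-0.1, so the vise centreline is confirmed. Opening the jaw 28 mm, then releasing and lifting.

{"op": "drive_tool", "data": {
  "motion": [
    [255,-5,0.1,0.8,0,0,0],
    [255,-12,0.1,0.8,0,0,0],
    [255,-20,0.1,0.8,0,0,0],
    [255,-28,0.1,0.8,0,0,0],
    [255,-28,0.1,0.8,0,0,0],
    [255,-28,0.1,0.8,0,0,0]
  ]
}}

```text
clock: 6.05
tcp_pos: [0.4693, -0.123, 0.0122]
tcp_rot: [-180.0, 0.1, 73.0]
ft_force: [-4.5, -2.7, 2.4]
width: 0.0157
```

```bash
python3 -c "
from g import *
st();print(get_state()['moment'])"
```

```text
t 6.05 vise xyz [   0.  -107.4   12.2] rot [ 0.04 -0.1  -0.  ] F [-3.5 -3.9  2.4] w 15.7 j [-18.   7. 125.  -0.  48.  -0.]
[-0.19528022  0.7247105   0.05095027]
```

{"op": "drive_tool", "data": {
  "motion": [
    [40,0,0,0,0,0,0],
    [40,0,0,0,0,0,0],
    [40,0,0,0,0,0,0],
    [40,0,0,0,0,0,0],
    [40,0,0,-50,0,0,0],
    [40,0,0,-90,0,0,0],
    [40,0,0,-90,0,0,0],
    [40,0,0,-90,0,0,0]
  ]
}}

```text
clock: 6.85
tcp_pos: [0.4713, -0.1219, 0.1033]
tcp_rot: [179.8, -0.0, 73.0]
ft_force: [-0.1, -0.1, -0.6]
width: 0.0743
```

```bash
sed -i 's/^O=.*/O=484.6*ex+127*ey; L=30/; s/def blk(p,th,off=11)/def blk(p,th,off=11+L)/' g.py; python3 -c "
from g import *
st()
T=go(*blk((-3,0,150),-45))
"
```

```text
t 6.85 vise xyz [   1.8 -105.8  103.3] rot [-0.2   0.   -0.03] F [-0.1 -0.1 -0.6] w 74.3 j [-17.  -0. 121.   0.  59.  -0.]
[76.8, -4.7, -17.7] [0.2, -45.0, -0.05] rows>= 5.2
```

{"op": "drive_tool", "data": {
  "motion": [
    [40,77,-5,-18,0,-45,0],
    [40,77,-5,-18,0,-45,0],
    [40,77,-5,-18,0,-45,0],
    [40,77,-5,-18,0,-45,0],
    [40,77,-5,-18,0,-45,0],
    [40,77,-5,-18,0,-45,0],
    [40,77,-5,-18,0,-45,0],
    [40,77,-5,-18,0,-45,0]
  ]
}}

```text
clock: 7.65
tcp_pos: [0.4866, -0.0465, 0.1181]
tcp_rot: [-179.7, 45.0, 73.3]
ft_force: [0.4, -0.5, -0.1]
width: 0.0744
```

```bash
python3 -c "
from g import *
st()
M=np.stack([ex,ey,ez])
c=camera('side');P=(cloud(c)*1000-O)@M.T;V=c['frame'].max(-1)
T=get_state()['tcp_pos'];R=Ro.from_euler('xyz',get_state()['tcp_rot'],degrees=True).as_matrix()
print('tcp px',proj(c,T),'tip px',[np.round(proj(c,T-.03*R[:,2]+R[:,1]*s)) for s in(-.045,.045)])
Q=((P@M+O)-T*1000)@R   # in tool frame
m=(V<75)&(abs(Q[...,0])<20)&(abs(Q[...,1])<65)&(Q[...,2]>-120)&(Q[...,2]<40)
for s in(-1,1):
  k=Q[m&(Q[...,1]*s>20)];print(s,len(k),np.round(np.percentile(k,[1,5,50,95,99,100],axis=0),1).tolist())
x,y=[int(t) for t in proj(c,T)]
save('p7.png',cv2.resize(c['frame'][y-75:y+75,x-80:x+80],None,fx=4,fy=4,interpolation=2))
"
```

```text
t 7.65 vise xyz [ -5.7 -29.2 118.1] rot [  0.17 -45.02  -0.17] F [ 0.5 -0.4 -0.1] w 74.4 j [ 17.  18. 111. -36.  82.  50.]
tcp px (np.float64(187.05855425789076), np.float64(206.09302215183465)) tip px [array([162., 193.]), array([208., 188.])]
-1 100 [[-19.1, -64.5, -97.0], [-15.7, -63.3, -94.8], [-11.8, -52.0, -87.5], [7.8, -38.9, -62.6], [16.0, -38.3, -27.7], [17.5, -38.1, -26.0]]
1 72 [[-19.1, 43.6, -94.6], [-16.7, 44.8, -94.5], [-12.5, 51.3, -88.8], [-9.5, 62.3, -80.2], [-6.1, 62.9, -78.3], [-2.6, 63.0, -78.2]]
```

View pics/p7.png

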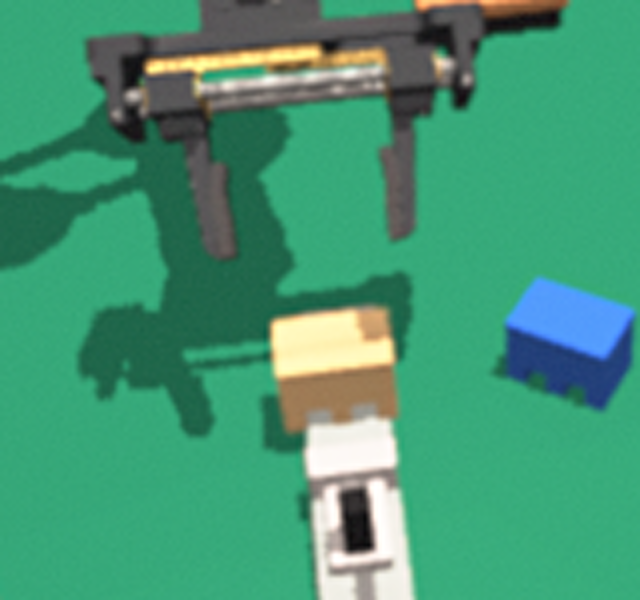

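```bash
python3 -c "
from g import *
M=np.stack([ex,ey,ez])
c=camera('side');X=cloud(c)*1000;V=c['frame'].max(-1)
T=get_state()['tcp_pos'];R=Ro.from_euler('xyz',get_state()['tcp_rot'],degrees=True).as_matrix()
for s in(-.040,.040): print('tool',proj(c,T-.03*R[:,2]+R[:,1]*s),'world',proj(c,T+[0,0,.03]+R[:,1]*s))
Q=(X-T*1000)@R
for r in range(168,200,2):
  k=[q for q in range(140,225) if V[r,q]<110 and abs(Q[r,q,1])<70 and abs(Q[r,q,0])<40 and -110<Q[r,q,2]<30]
  if k: print(r,[(q,*np.round(Q[r,q]).astype(int).tolist()) for q in k[::3]])
"
```

```text
tool (np.float64(164.74539722140517), np.float64(192.91099674399587)) world (np.float64(164.26906862930292), np.float64(196.97146570278562))
tool (np.float64(205.97107087805486), np.float64(188.2030251881584)) world (np.float64(206.69773910381818), np.float64(192.07466190525201))
168 [(153, -11, -56, -79), (156, -10, -50, -79), (159, -7, -45, -79), (205, -8, 42, -69), (208, -10, 48, -68)]
170 [(154, -11, -54, -75), (157, -12, -49, -75), (203, -8, 38, -65), (206, -8, 44, -65), (209, -11, 50, -64)]
172 [(154, -9, -55, -72), (157, -12, -49, -71), (160, -11, -44, -70), (163, -7, -38, -70), (205, -7, 42, -61), (208, -13, 47, -60)]
174 [(155, -12, -53, -67), (158, -13, -48, -67), (161, -10, -42, -66), (164, 3, -38, -67), (206, -7, 43, -57), (209, -12, 49, -56)]
176 [(155, -12, -54, -63), (158, -13, -48, -63), (161, -8, -43, -63), (164, 6, -38, -63), (206, -8, 43, -53), (209, -12, 48, -52)]
178 [(156, -11, -52, -60), (159, -10, -47, -59), (162, -8, -41, -59), (204, -9, 38, -50), (207, -12, 44, -49), (210, -8, 50, -48)]
180 [(156, -12, -53, -56), (159, -11, -47, -55), (162, -11, -42, -55), (204, -8, 38, -46), (207, -12, 44, -45), (210, -11, 49, -44)]
182 [(156, -10, -53, -52), (159, -13, -47, -51), (162, -10, -42, -51), (204, -10, 37, -42), (207, -11, 43, -41), (210, -10, 49, -40)]
184 [(157, -12, -52, -48), (160, -11, -46, -47), (163, -13, -40, -47), (204, -9, 37, -38), (207, -8, 43, -37), (210, -9, 48, -37)]
186 [(157, -11, -52, -44), (160, -10, -47, -44), (163, -11, -41, -43), (205, -9, 38, -34), (208, -12, 44, -33)]
188 [(158, -10, -51, -40), (161, -12, -45, -39), (164, -11, -39, -39), (206, -9, 40, -30), (209, -10, 46, -29)]
190 [(158, -12, -51, -36), (161, -8, -46, -36), (164, -11, -40, -35)]
192 [(158, -11, -52, -33), (161, -9, -46, -32), (164, -7, -41, -32)]
194 [(160, -11, -48, -28), (163, -7, -43, -28), (166, -4, -38, -27)]
```

The offset follows the tool axis: tips at tool z≈-28, with tool x symmetric, so L=28. Next I'll descend onto the block ends with the 45° lean.

```bash
sed -i 's/L=30/L=28/' g.py; python3 -c "
from g import *
st()
T=go(*blk((-3.3,-0.5,43),-45))
"
```

```text
t 7.75 vise xyz [ -4.7 -29.7 120. ] rot [ 3.000e-02 -4.493e+01  3.000e-02] F [-0.2  0.1 -0.1] w 74.3 j [ 17.  18. 111. -36.  82.  50.]
[74.9, 1.4, 72.9] [-0.04, -0.07, -0.02] rows>= 2.1
```

{"op": "drive_tool", "data": {
  "motion": [
    [40,25,1,24,0,0,0],
    [40,50,1.4,49,0,0,0],
    [40,75,1.4,73,0,0,0],
    [40,75,1.4,73,0,0,0],
    [40,75,1.4,73,0,0,0]
  ]
}}

```text
clock: 8.25
tcp_pos: [0.4893, -0.0467, 0.0164]
tcp_rot: [180.0, 45.0, 72.9]
ft_force: [0.5, -1.0, -0.3]
width: 0.074
```

```bash
python3 -c "
from g import *
st()
T=go(*blk((-3.3,-0.5,43),-45))
"
```

```text
t 8.25 vise xyz [ -3.  -28.6  16.4] rot [ 3.000e-02 -4.501e+01  7.000e-02] F [ 0.8 -0.8 -0.3] w 74.0 j [ 17.  27. 112. -37.  74.  56.]
[1.1, -0.3, 0.4] [-0.05, 0.01, -0.06] rows>= 0.0
```

{"op": "drive_tool", "data": {
  "motion": [
    [255,0,0,0,0,0,0],
    [255,0,0,0,0,0,0],
    [255,0,0,0,0,0,0],
    [255,0,0,0,0,0,0],
    [255,0,0,0,0,0,0],
    [255,0,0,0,0,0,0]
  ]
}}

```text
clock: 8.85
tcp_pos: [0.4909, -0.0455, 0.0174]
tcp_rot: [179.8, 45.0, 72.9]
ft_force: [0.2, 1.1, 6.8]
width: 0.0596
```

```bash
python3 -c "
from g import *
st()
"
```

```text
t 8.85 vise xyz [ -1.8 -27.   17.4] rot [-1.700e-01 -4.501e+01  3.000e-02] F [-0.2  1.1  6.8] w 59.6 j [ 18.  27. 112. -37.  74.  56.]
```

Block gripped (59.6 mm). Lifting straight up.

{"op": "drive_tool", "data": {
  "motion": [
    [255,-18,0,-18,0,0,0],
    [255,-50,0,-50,0,0,0],
    [255,-80,0,-80,0,0,0],
    [255,-80,0,-80,0,0,0],
    [255,-80,0,-80,0,0,0]
  ]
}}

```text
clock: 9.35
tcp_pos: [0.4903, -0.045, 0.1294]
tcp_rot: [179.8, 44.8, 72.9]
ft_force: [-0.1, -0.4, -0.8]
width: 0.0597
```

```bash
python3 -c "
from g import *
st()
T=go(*blk((-50,190,130),0));T=go(*blk((-50,190,130),45),T);T=go(*blk((-50,190,23),45),T)
"
```

```text
t 9.35 vise xyz [ -2.5 -26.7 129.4] rot [ -0.16 -44.83   0.05] F [ 0.1 -0.4 -0.8] w 59.7 j [ 17.  18. 110. -36.  83.  49.]
[180.6, -47.5, -125.6] [0.16, 44.83, -0.05] rows>= 5.2
[27.6, -0.0, -11.4] [0.0, 45.0, -0.0] rows>= 5.2
[-75.7, 0.0, 75.7] [0.0, 0.0, 0.0] rows>= 2.1
```

{"op": "drive_tool", "data": {
  "motion": [
    [255,181,-47,-126,0,45,0],
    [255,181,-47,-126,0,45,0],
    [255,181,-47,-126,0,45,0],
    [255,181,-47,-126,0,45,0],
    [255,181,-47,-126,0,45,0],
    [255,181,-47,-126,0,45,0],
    [255,181,-47,-126,0,45,0],
    [255,181,-47,-126,0,45,0]
  ]
}}

```text
clock: 10.15
tcp_pos: [0.5067, 0.175, 0.088]
tcp_rot: [-179.9, 0.1, 73.0]
ft_force: [0.0, -0.4, -1.2]
width: 0.0601
```

{"op": "drive_tool", "data": {
  "motion": [
    [255,28,0,-11,0,45,0],
    [255,28,0,-11,0,45,0],
    [255,28,0,-11,0,45,0],
    [255,28,0,-11,0,45,0],
    [255,28,0,-11,0,45,0],
    [255,28,0,-11,0,45,0],
    [255,28,0,-11,0,45,0],
    [255,28,0,-11,0,45,0]
  ]
}}

```text
clock: 10.95
tcp_pos: [0.5159, 0.2022, 0.0996]
tcp_rot: [-179.8, -44.9, 72.8]
ft_force: [0.1, 0.7, -0.3]
width: 0.0596
```

```bash
python3 -c "
from g import *
st()
T=go(*blk((-50,190,25),45))
"
```

```text
t 10.95 vise xyz [-50.4 217.2  99.6] rot [ 0.14 44.86  0.08] F [-0.1  0.7 -0.3] w 59.6 j [ -9.   5. 130.  58.  56. -31.]
[-71.8, 0.6, 72.7] [-0.09, 0.14, -0.12] rows>= 2.0
```

{"op": "drive_tool", "data": {
  "motion": [
    [255,-35,0.6,35,0,0,0],
    [255,-60,0.6,60,0,0,0],
    [255,-70,0.6,70,0,0.1,0],
    [255,-72,0.6,72,0,0.1,0],
    [255,-73,0.6,73,0,0.1,0],
    [255,-73,0.6,73,0,0.1,0]
  ]
}}

```text
clock: 11.55
tcp_pos: [0.518, 0.2028, -0.0013]
tcp_rot: [179.8, -45.1, 73.2]
ft_force: [-0.3, -0.9, -0.4]
width: 0.0594
```

```bash
python3 -c "
from g import *
st()
T=go(*blk((-50,190,21),45))
"
```

```text
t 11.55 vise xyz [-48.5 218.4  -1.3] rot [-0.1  45.11 -0.14] F [-0.  -0.9 -0.4] w 59.4 j [ -9.  17. 132.  68.  49. -47.]
[-4.3, -1.5, 3.1] [0.03, -0.11, 0.16] rows>= 0.1
```

{"op": "drive_tool", "data": {
  "motion": [
    [255,-0.7,0,0.7,0,0,0],
    [255,-1.4,0,1.4,0,0,0],
    [255,-2.1,0,2.1,0,0,0],
    [255,-2.1,0,2.1,0,0,0]
  ]
}}

```text
clock: 11.95
tcp_pos: [0.5168, 0.2022, -0.0054]
tcp_rot: [180.0, -45.1, 73.0]
ft_force: [0.4, 0.4, -1.4]
width: 0.0599
```

{"op": "drive_tool", "data": {
  "motion": [
    [255,-0.5,0,0.5,0,0,0],
    [255,-0.9,0,0.9,0,0,0],
    [255,-0.9,0,0.9,0,0,0]
  ]
}}

```text
clock: 12.25
tcp_pos: [0.5166, 0.2023, -0.007]
tcp_rot: [-180.0, -45.1, 73.0]
ft_force: [0.0, 0.3, -0.9]
width: 0.0597
```

```bash
python3 -c "
from g import *
st()
"
```

```text
t 12.25 vise xyz [-49.7 217.5  -7. ] rot [2.00e-02 4.51e+01 0.00e+00] F [-0.1  0.3 -0.9] w 59.7 j [ -9.  17. 132.  68.  49. -48.]
```

Nominal centre is about 20.5 and there is no contact yet. Stepping on down.

{"op": "drive_tool", "data": {
  "motion": [
    [255,-0.5,0,0.5,0,0,0],
    [255,-0.8,0,0.8,0,0,0],
    [255,-0.8,0,0.8,0,0,0]
  ]
}}

```text
clock: 12.55
tcp_pos: [0.5168, 0.2025, -0.0076]
tcp_rot: [180.0, -45.2, 73.0]
ft_force: [-0.9, -1.8, 3.6]
width: 0.0597
```

{"op": "drive_tool", "data": {
  "motion": [
    [255,-0.5,0,0.5,0,0,0],
    [255,-0.8,0,0.8,0,0,0],
    [255,-0.8,0,0.8,0,0,0]
  ]
}}

```text
clock: 12.85
tcp_pos: [0.517, 0.2027, -0.0075]
tcp_rot: [180.0, -45.3, 73.1]
ft_force: [-4.5, -5.0, 12.6]
width: 0.0599
```

```bash
python3 -c "
from g import *
st()
c=camera('side');x,y=[int(t) for t in proj(c,W(-50,190,20)/1000)]
A=cv2.resize(c['frame'][y-50:y+40,x-45:x+45],(400,400),interpolation=2)
c=camera('top');x,y=[int(t) for t in proj(c,W(-50,190,20)/1000)]
B=cv2.resize(c['frame'][y-45:y+45,x-45:x+45],(400,400),interpolation=2)
save('p8.png',np.hstack([A,B]))
"
```

```text
t 12.85 vise xyz [-49.5 218.   -7.5] rot [ 0.   45.26 -0.06] F [-2.8 -6.1 12.6] w 59.9 j [ -9.  18. 132.  68.  49. -48.]
```

View pics/p8.png

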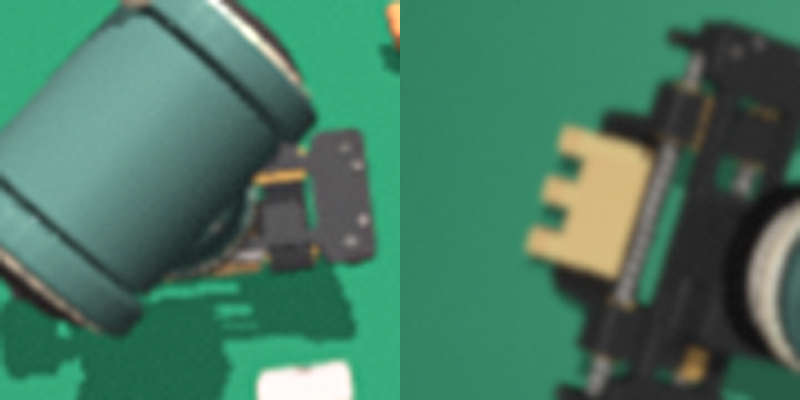

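The top crop shows the block lying on its side, notches pointing left (+y_vise) at crop (560,190). Force contact is at nominal z 20.1, as expected. Releasing, rising and going to the opposite lean.

{"op": "drive_tool", "data": {
  "motion": [
    [255,0.7,0,-0.7,0,0,0],
    [30,0.7,0,-0.7,0,0,0],
    [30,0.7,0,-0.7,0,0,0],
    [30,0.7,0,-0.7,0,0,0],
    [30,0.7,0,-0.7,0,0,0],
    [30,30,0,-30,0,0,0],
    [30,60,0,-60,0,0,0],
    [30,85,0,-85,0,0,0]
  ]
}}

```text
clock: 13.75
tcp_pos: [0.5165, 0.2021, 0.1123]
tcp_rot: [-179.9, -45.1, 73.0]
ft_force: [1.9, 0.4, 0.5]
width: 0.0777
```

```bash
python3 -c "
from g import *
st()
T=go(*blk((-50,190,140),0));T=go(*blk((-50,190,140),-55),T)
"
```

```text
t 13.75 vise xyz [-49.7 217.3 112.3] rot [4.000e-02 4.509e+01 2.000e-02] F [1.7 0.9 0.5] w 77.7 j [ -9.   4. 130.  57.  57. -30.]
[-27.3, -0.3, -11.4] [-0.04, -45.09, -0.02] rows>= 5.2
[-31.9, -0.0, -16.6] [-0.0, -55.0, -0.0] rows>= 6.4
```

{"op": "drive_tool", "data": {
  "motion": [
    [30,-27,0,-11,0,-45.1,0],
    [30,-27,0,-11,0,-45.1,0],
    [30,-27,0,-11,0,-45.1,0],
    [30,-27,0,-11,0,-45.1,0],
    [30,-27,0,-11,0,-45.1,0],
    [30,-27,0,-11,0,-45.1,0],
    [30,-27,0,-11,0,-45.1,0]
  ]
}}

```text
clock: 14.45
tcp_pos: [0.5094, 0.179, 0.1]
tcp_rot: [180.0, -0.0, 73.3]
ft_force: [-0.1, 0.8, -0.3]
width: 0.0776
```

{"op": "drive_tool", "data": {
  "motion": [
    [30,-32,0,-17,0,-55,0],
    [30,-32,0,-17,0,-55,0],
    [30,-32,0,-17,0,-55,0],
    [30,-32,0,-17,0,-55,0],
    [30,-32,0,-17,0,-55,0],
    [30,-32,0,-17,0,-55,0],
    [30,-32,0,-17,0,-55,0],
    [30,-32,0,-17,0,-55,0]
  ]
}}

```text
clock: 15.25
tcp_pos: [0.4975, 0.1451, 0.113]
tcp_rot: [-179.2, 55.2, 73.6]
ft_force: [0.3, -0.0, -0.2]
width: 0.0779
```

```bash
python3 -c "
from g import *
st()
M=np.stack([ex,ey,ez])
for n in('top','side'):
  c=camera(n);P=(cloud(c)*1000-O)@M.T;h=cv2.cvtColor(c['frame'],cv2.COLOR_RGB2HSV)
  m=(h[...,0]>12)&(h[...,0]<30)&(h[...,1]>60)&(h[...,2]>120)&(abs(P[...,0]+50)<60)&(abs(P[...,1]-190)<60)&(P[...,2]>32)&(P[...,2]<50)
  q=P[m];r=cv2.minAreaRect(q[:,:2].astype(np.float32));print(n,len(q),np.round(np.median(q,0),1),np.round(r[0],1),np.round(r[1],1),round(r[2],1),np.round(q.min(0)),np.round(q.max(0)))
T=go(*blk((-50,191,21),-55))
"
```

```text
t 15.25 vise xyz [-51.3 157.2 113. ] rot [  0.39 -55.23  -0.21] F [ 0.3  0.  -0.2] w 77.9 j [ 35.  34.  94. -31.  99.  60.]
top 520 [-50.5 189.6  41.7] [-50.  193.5] [58.6 43.7] 0.2 [-79. 172.  33.] [-21. 215.  46.]
side 277 [-49.9 182.   38.5] [-49.5 188.9] [49.  56.8] 89.8 [-78. 164.  32.] [-21. 214.  42.]
[96.9, 0.3, 65.9] [-0.14, -0.03, 0.1] rows>= 2.3
```

{"op": "drive_tool", "data": {
  "motion": [
    [30,35,0,24,0,0,0],
    [30,70,0.3,47,0,0,0],
    [30,90,0.3,60,0,0,0],
    [30,97.5,0.3,65,0,0,0],
    [30,97.5,0.3,65,0,0,0],
    [30,97.5,0.3,65,0,0,0]
  ]
}}

```text
clock: 15.95
tcp_pos: [0.5015, 0.1484, 0.0014]
tcp_rot: [179.8, 54.9, 72.8]
ft_force: [-0.3, -0.2, -0.3]
width: 0.0776
```

```bash
python3 -c "
from g import *
st()
T=go(*blk((-50,192,20.5),-55))
"
```

```text
t 15.95 vise xyz [-48.4 161.5   1.4] rot [ -0.07 -54.87   0.08] F [-0.3 -0.2 -0.3] w 77.6 j [ 35.  43.  94. -31.  91.  65.]
[1.8, -1.6, 3.0] [0.02, -0.13, -0.1] rows>= 0.1
```

{"op": "drive_tool", "data": {
  "motion": [
    [30,0.8,-1,1.5,0,0,0],
    [255,0.8,-1,1.5,0,0,0],
    [255,0.8,-1,1.5,0,0,0],
    [255,0.8,-1,1.5,0,0,0],
    [255,0.8,-1,1.5,0,0,0],
    [255,0.8,-1,1.5,0,0,0],
    [255,0.8,-1,1.5,0,0,0],
    [255,0.8,-1,1.5,0,0,0]
  ]
}}

```text
clock: 16.75
tcp_pos: [0.4997, 0.1481, -0.0013]
tcp_rot: [179.9, 55.0, 73.0]
ft_force: [0.5, 2.2, 6.4]
width: 0.0594
```

```bash
python3 -c "
from g import *
for i in range(3): st();camera('top')
"
```

```text
t 16.75 vise xyz [-50.  160.8  -1.3] rot [-5.0e-02 -5.5e+01 -0.0e+00] F [-0.2  2.2  6.4] w 59.4 j [ 35.  43.  94. -31.  91.  65.]
t 16.8 vise xyz [-50.  160.8  -1.3] rot [ -0.06 -55.    -0.  ] F [-0.3  2.3  5.2] w 60.0 j [ 35.  43.  94. -31.  91.  65.]
t 16.85 vise xyz [-50.  160.8  -1.3] rot [ -0.06 -55.    -0.  ] F [-1.1  2.1  7.2] w 59.5 j [ 35.  43.  94. -31.  91.  65.]
```

Gripped. Lift, turn to +35° above the vise.

```bash
python3 -c "
from g import *
T=go(*blk((-50,192,130),-55));T=go(*blk((-25,94,150),-10),T);T=go(*blk((0,-5,130),35),T);T=go(*blk((0,-5,50),35),T)
"
```

```text
[-89.6, 0.1, -61.9] [0.04, 0.0, -0.02] rows>= 2.2
[-45.0, 25.0, 57.4] [0.0, 45.0, 0.0] rows>= 5.2
[-66.4, 25.0, 25.5] [0.0, 45.0, -0.0] rows>= 5.2
[-45.9, 0.0, 65.5] [0.0, 0.0, 0.0] rows>= 1.6
```

{"op": "drive_tool", "data": {
  "motion": [
    [255,-16,0,-11,0,0,0],
    [255,-50,0,-35,0,0,0],
    [255,-90,0,-62,0,0,0],
    [255,-90,0,-62,0,0,0],
    [255,-90,0,-62,0,0,0]
  ]
}}

```text
clock: 17.4
tcp_pos: [0.4997, 0.1477, 0.1086]
tcp_rot: [179.8, 54.8, 72.8]
ft_force: [0.8, 0.4, -0.1]
width: 0.0599
```

{"op": "drive_tool", "data": {
  "motion": [
    [255,-45,25,57,0,45,0],
    [255,-45,25,57,0,45,0],
    [255,-45,25,57,0,45,0],
    [255,-45,25,57,0,45,0],
    [255,-45,25,57,0,45,0],
    [255,-45,25,57,0,45,0],
    [255,-45,25,57,0,45,0]
  ]
}}

```text
clock: 18.1
tcp_pos: [0.4999, 0.0686, 0.1105]
tcp_rot: [-179.9, 10.0, 72.8]
ft_force: [-0.6, 0.4, -0.6]
width: 0.0598
```

{"op": "drive_tool", "data": {
  "motion": [
    [255,-66,25,26,0,45,0],
    [255,-66,25,26,0,45,0],
    [255,-66,25,26,0,45,0],
    [255,-66,25,26,0,45,0],
    [255,-66,25,26,0,45,0],
    [255,-66,25,26,0,45,0],
    [255,-66,25,26,0,45,0],
    [255,-66,25,26,0,45,0]
  ]
}}

```text
clock: 18.9
tcp_pos: [0.5045, -0.0029, 0.0957]
tcp_rot: [-179.7, -34.9, 72.8]
ft_force: [0.4, -0.3, -1.5]
width: 0.0595
```

```bash
python3 -c "
from g import *
st();T=go(*blk((0,-5,50),35))
"
```

```text
t 18.9 vise xyz [-1.3 17.7 95.7] rot [ 0.24 34.92  0.07] F [ 0.5 -0.2 -1.5] w 59.5 j [-28.   6. 124.  39.  64. -32.]
[-44.7, 1.6, 63.5] [-0.21, 0.08, -0.14] rows>= 1.6
```

{"op": "drive_tool", "data": {
  "motion": [
    [255,-15,1,21,0,0,0],
    [255,-30,1.6,42,-0.2,0,-0.1],
    [255,-44.7,1.6,63.5,-0.2,0,-0.1],
    [255,-44.7,1.6,63.5,-0.2,0,-0.1],
    [255,-44.7,1.6,63.5,-0.2,0,-0.1]
  ]
}}

```text
clock: 19.4
tcp_pos: [0.5069, -0.0026, 0.02]
tcp_rot: [179.8, -35.0, 73.2]
ft_force: [1.3, -0.1, -1.0]
width: 0.06
```

```bash
python3 -c "
from g import *
st();T=go(*blk((0,-5,45),35))
for i in range(2): camera('top');st()
T=go(*blk((0,-5,45),35))
"
```

```text
t 19.4 vise xyz [ 0.9 18.8 20. ] rot [-0.11 34.99 -0.17] F [ 1.3  0.3 -1. ] w 60.0 j [-28.  13. 126.  42.  57. -40.]
[-5.1, -1.0, 4.9] [0.06, 0.01, 0.19] rows>= 0.1
t 19.45 vise xyz [ 1.9 18.4 20.7] rot [-0.24 34.98 -0.17] F [ 0.  -0.2 -0.9] w 59.7 j [-28.  13. 126.  42.  57. -40.]
t 19.5 vise xyz [ 2.4 18.  21.1] rot [-0.32 34.97 -0.17] F [ 0.5 -1.3 -0.8] w 59.9 j [-28.  13. 126.  42.  57. -40.]
[-5.2, -2.5, 6.2] [0.25, 0.03, 0.26] rows>= 0.2
```

{"op": "drive_tool", "data": {
  "motion": [
    [255,0,0,0,0,0,0],
    [255,0,0,0,0,0,0],
    [255,0,0,0,0,0,0],
    [255,0,0,0,0,0,0]
  ]
}}

```text
clock: 19.9
tcp_pos: [0.5071, -0.0042, 0.0201]
tcp_rot: [179.7, -35.0, 73.1]
ft_force: [0.4, 1.0, -2.2]
width: 0.0603
```

```bash
python3 -c "
from g import *
for i in range(4): st();camera('top')
T=go(*blk((0,-5,44.5),35))
"
```

```text
t 19.9 vise xyz [ 1.6 17.2 20.1] rot [-0.26 34.99 -0.05] F [ 0.1  1.  -2.2] w 60.3 j [-28.  13. 126.  42.  57. -40.]
t 19.95 vise xyz [ 1.5 17.2 19.9] rot [-0.25 34.99 -0.04] F [-0.1  0.9 -1. ] w 59.5 j [-28.  13. 126.  42.  57. -40.]
t 20.0 vise xyz [ 1.4 17.2 19.8] rot [-0.24 35.   -0.04] F [ 0.2  0.3 -1.1] w 59.7 j [-28.  13. 126.  42.  57. -40.]
t 20.05 vise xyz [ 1.3 17.3 19.7] rot [-0.23 35.   -0.04] F [-0.9  0.8 -0.3] w 59.6 j [-28.  13. 126.  42.  57. -40.]
[-4.0, -1.3, 5.9] [0.19, -0.0, 0.09] rows>= 0.1
```

{"op": "drive_tool", "data": {
  "motion": [
    [255,-1,-0.5,1.5,0.1,0,0],
    [255,-2,-1,3,0.2,0,0.1],
    [255,-3,-1.3,4.5,0.2,0,0.1],
    [255,-4,-1.3,5.9,0.2,0,0.1],
    [255,-4,-1.3,5.9,0.2,0,0.1],
    [255,-4,-1.3,5.9,0.2,0,0.1],
    [255,-4,-1.3,5.9,0.2,0,0.1],
    [255,-4,-1.3,5.9,0.2,0,0.1]
  ]
}}

```text
clock: 20.9
tcp_pos: [0.5058, -0.0035, 0.0127]
tcp_rot: [180.0, -35.0, 73.0]
ft_force: [0.1, 0.1, -0.2]
width: 0.0595
```

```bash
python3 -c "
from g import *
for i in range(2): st();camera('top')
T=go(*blk((0,-5,42.5),35))
"
```

```text
t 20.9 vise xyz [ 0.1 17.5 12.7] rot [-1.0e-02  3.5e+01 -2.0e-02] F [ 0.1  0.1 -0.2] w 59.5 j [-28.  14. 126.  43.  56. -40.]
t 20.95 vise xyz [ 0.1 17.5 12.6] rot [-1.0e-02  3.5e+01 -2.0e-02] F [ 0.  -0.3 -0.9] w 59.7 j [-28.  14. 126.  43.  56. -40.]
[-1.3, -0.1, 1.6] [0.0, 0.0, 0.01] rows>= 0.0
```

Aligned (x 0.1, angles zero). Lowering to contact in small steps.

{"op": "drive_tool", "data": {
  "motion": [
    [255,-0.5,0,0.7,0,0,0],
    [255,-0.9,0,1.2,0,0,0],
    [255,-0.9,0,1.2,0,0,0],
    [255,-0.9,0,1.2,0,0,0]
  ]
}}

```text
clock: 21.4
tcp_pos: [0.5056, -0.0035, 0.011]
tcp_rot: [-180.0, -35.0, 73.0]
ft_force: [-1.0, -0.6, -1.3]
width: 0.0596
```

{"op": "drive_tool", "data": {
  "motion": [
    [255,-0.3,0,0.4,0,0,0],
    [255,-0.6,0,0.8,0,0,0],
    [255,-0.6,0,0.8,0,0,0],
    [255,-0.6,0,0.8,0,0,0]
  ]
}}

```text
clock: 21.8
tcp_pos: [0.5057, -0.0036, 0.01]
tcp_rot: [-180.0, -35.0, 73.0]
ft_force: [-0.2, -0.9, -1.7]
width: 0.0593
```

```bash
python3 -c "
from g import *
st();print(get_state()['moment'])
"
```

```text
t 21.8 vise xyz [ 0.  17.4 10. ] rot [ 1.0e-02  3.5e+01 -1.0e-02] F [ 0.1 -0.9 -1.7] w 59.3 j [-28.  14. 126.  43.  56. -41.]
[-0.34928121  0.04025138 -0.01216506]
```

{"op": "drive_tool", "data": {
  "motion": [
    [255,-0.3,0,0.4,0,0,0],
    [255,-0.6,0,0.8,0,0,0],
    [255,-0.6,0,0.8,0,0,0],
    [255,-0.6,0,0.8,0,0,0]
  ]
}}

```text
clock: 22.2
tcp_pos: [0.5058, -0.0036, 0.0098]
tcp_rot: [180.0, -35.0, 73.1]
ft_force: [-2.6, -1.0, 6.0]
width: 0.0595
```

{"op": "drive_tool", "data": {
  "motion": [
    [255,-0.3,0,0.4,0,0,0],
    [255,-0.6,0,0.8,0,0,0],
    [255,-0.6,0,0.8,0,0,0],
    [255,-0.6,0,0.8,0,0,0]
  ]
}}

```text
clock: 22.6
tcp_pos: [0.5058, -0.0035, 0.0098]
tcp_rot: [180.0, -35.1, 73.1]
ft_force: [-7.0, -3.0, 12.3]
width: 0.0601
```

```bash
python3 -c "
from g import *
st();print(get_state()['moment'])
"
```

```text
t 22.6 vise xyz [ 0.1 17.5  9.8] rot [ 1.000e-02  3.511e+01 -9.000e-02] F [-5.8 -4.9 12.3] w 60.1 j [-28.  14. 126.  43.  56. -41.]
[0.36394233 0.60401842 0.42802139]
```

Contact at nominal z 41.8: seated on the bed. Release, rise and straighten.

{"op": "drive_tool", "data": {
  "motion": [
    [255,0.5,0,-0.7,0,0,0],
    [255,0.5,0,-0.7,0,0,0],
    [40,0.5,0,-0.7,0,0,0],
    [40,0.5,0,-0.7,0,0,0],
    [40,0.5,0,-0.7,0,0,0],
    [40,0.5,0,-0.7,0,0,0],
    [40,20,0,-28,0,0,0],
    [40,60,0,-85,0,0,0]
  ]
}}

```text
clock: 23.4
tcp_pos: [0.5029, -0.002, 0.0903]
tcp_rot: [-179.4, -35.0, 72.7]
ft_force: [1.6, -0.4, 0.1]
width: 0.0743
```

```bash
python3 -c "
from g import *
st();T=go((0,-106,110),0)"
```

```text
t 23.4 vise xyz [-3.1 18.1 90.3] rot [ 0.46 35.04  0.14] F [1.7 0.1 0.1] w 74.3 j [-28.   6. 124.  39.  64. -33.]
[-90.3, 2.9, -87.5] [-0.46, -35.04, -0.14] rows>= 4.1
```

{"op": "drive_tool", "data": {
  "motion": [
    [40,-90,1,-87,0,-35,0],
    [40,-90,1,-87,0,-35,0],
    [40,-90,1,-87,0,-35,0],
    [40,-90,1,-87,0,-35,0],
    [40,-90,1,-87,0,-35,0],
    [40,-90,1,-87,0,-35,0],
    [40,-90,1,-87,0,-35,0],
    [40,-90,1,-87,0,-35,0]
  ]
}}

```text
clock: 24.2
tcp_pos: [0.4697, -0.1224, 0.1112]
tcp_rot: [-179.9, -0.1, 72.9]
ft_force: [0.2, -0.6, -0.1]
width: 0.074
```

```bash
cat > chk.py <<'E'
from g import *
M=np.stack([ex,ey,ez])
def chk(fn):
  I=[]
  for n in('top','side'):
    c=camera(n);P=(cloud(c)*1000-O)@M.T;h=cv2.cvtColor(c['frame'],cv2.COLOR_RGB2HSV)
    m=(h[...,0]>12)&(h[...,0]<30)&(h[...,1]>60)&(h[...,2]>120)&(abs(P[...,0])<40)&(abs(P[...,1])<35)&(P[...,2]>56)&(P[...,2]<75)
    q=P[m]
    if len(q)>9: r=cv2.minAreaRect(q[:,:2].astype(np.float32));print(n,len(q),'zmed',np.round(np.median(q,0),1)[2],np.round(r[0],1),np.round(r[1],1),round(r[2],2),np.round(q.min(0),1),np.round(q.max(0),1))
    p=P[(h[...,2]<75)&(abs(P[...,0])<14)&(P[...,1]<-60)&(P[...,1]>-130)&(P[...,2]>60)&(P[...,2]<70)]
    if len(p): print('post',np.round(p.min(0)),np.round(p.max(0)))
    x,y=[int(t) for t in proj(c,W(0,-30,40)/1000)]
    I.append(cv2.resize(c['frame'][y-40:y+40,x-40:x+40],(400,400),interpolation=2))
  save(fn,np.hstack(I))
E
python3 -c "
from chk import *
st();chk('p9.png');T=go((0,-106,12),0)"
```

```text
t 24.2 vise xyz [   0.4 -106.8  111.2] rot [0.12 0.07 0.08] F [ 0.4 -0.5 -0.1] w 74.0 j [-18.  -1. 120.   0.  60.  -1.]
top 323 zmed 65.6 [-0.2 -2.7] [58.1 39.3] 0.42 [-29.3 -22.5  56.2] [28.8 16.9 70.5]
side 143 zmed 62.6 [-0.7 -8.4] [40.6 59.6] 87.78 [-29.7 -29.5  56.1] [28.6 13.  65.5]
post [  -5. -117.   60.] [   5. -104.   68.]
[0.9, -0.5, 99.4] [-0.08, -0.04, -0.11] rows>= 2.0
```

View pics/p9.png

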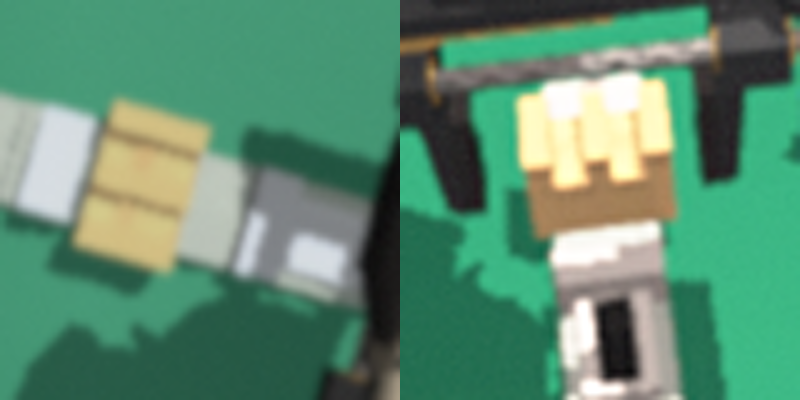

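Notches are now up. The block (top crop (142,185)) is square and centred (x≈-0.4, top z≈64) with a small gap to the fixed jaw. Gripping the post.

{"op": "drive_tool", "data": {
  "motion": [
    [110,0,0,0,0,0,0],
    [110,0.5,0,40,0,0,-0.1],
    [110,0.5,-0.2,80,0,0,-0.1],
    [110,0.5,-0.2,98,0,0,-0.1],
    [110,0.5,-0.2,98,0,0,-0.1],
    [110,0.5,-0.2,98,0,0,-0.1],
    [255,0.5,-0.2,98,0,0,-0.1],
    [255,0.5,-0.2,98,0,0,-0.1]
  ]
}}

```text
clock: 25.1
tcp_pos: [0.4722, -0.1219, 0.0158]
tcp_rot: [179.8, -0.0, 73.1]
ft_force: [0.0, -1.0, 2.3]
width: 0.0362
```

{"op": "drive_tool", "data": {
  "motion": [
    [255,0,0,0,0,0,0],
    [255,0,0,0,0,0,0],
    [255,0,0,0,0,0,0],
    [255,0,0,0,0,0,0],
    [255,0,0,0,0,0,0],
    [255,0,0,0,0,0,0]
  ]
}}

```text
clock: 25.7
tcp_pos: [0.4698, -0.121, 0.0146]
tcp_rot: [-179.9, 0.0, 73.1]
ft_force: [-3.9, 0.0, 6.4]
width: 0.0156
```

```bash
python3 -c "
from g import *
st()"
```

```text
t 25.7 vise xyz [   0.  -105.4   14.6] rot [ 0.1  -0.   -0.12] F [-3.7 -1.1  6.4] w 15.6 j [-17.   7. 125.  -0.  49.  -1.]
```

Post held. Advance the jaw 22 mm, then go in small steps on force.

{"op": "drive_tool", "data": {
  "motion": [
    [255,6,-0.3,0,0,0,0],
    [255,12,-0.3,0,0,0,0],
    [255,18,-0.3,0,0,0,0],
    [255,22,-0.3,0,0,0,0],
    [255,22,-0.3,0,0,0,0],
    [255,22,-0.3,0,0,0,0]
  ]
}}

```text
clock: 26.3
tcp_pos: [0.4763, -0.0997, 0.0146]
tcp_rot: [-179.9, -0.0, 73.1]
ft_force: [-2.9, 0.2, 5.8]
width: 0.0161
```

```bash
python3 -c "
from g import *
st()"
```

```text
t 26.3 vise xyz [  0.  -83.1  14.6] rot [ 0.06  0.01 -0.13] F [-2.9 -0.6  5.8] w 16.1 j [-15.   7. 124.   0.  49.   2.]
```

{"op": "drive_tool", "data": {
  "motion": [
    [255,1,0,0,0,0,0],
    [255,2,0,0,0,0,0],
    [255,3,0,0,0,0,0],
    [255,4,0,0,0,0,0],
    [255,4,0,0,0,0,0],
    [255,4,0,0,0,0,0]
  ]
}}

```text
clock: 26.9
tcp_pos: [0.4773, -0.0964, 0.0146]
tcp_rot: [-179.9, 0.0, 73.1]
ft_force: [-4.2, -0.0, 6.0]
width: 0.0157
```

```bash
python3 -c "
from g import *
st()"
```

```text
t 26.9 vise xyz [  0.1 -79.6  14.6] rot [ 0.06 -0.04 -0.14] F [-4.  -1.3  6. ] w 15.7 j [-14.   7. 124.  -0.  49.   3.]
```

{"op": "drive_tool", "data": {
  "motion": [
    [255,0.5,0,0,0,0,0],
    [255,1,0,0,0,0,0],
    [255,1,0,0,0,0,0],
    [255,1,0,0,0,0,0]
  ]
}}

```text
clock: 27.3
tcp_pos: [0.4775, -0.0956, 0.0146]
tcp_rot: [-179.9, 0.1, 73.1]
ft_force: [-3.8, -2.8, 5.9]
width: 0.0155
```

{"op": "drive_tool", "data": {
  "motion": [
    [255,0.5,0,0,0,0,0],
    [255,1,0,0,0,0,0],
    [255,1,0,0,0,0,0],
    [255,1,0,0,0,0,0]
  ]
}}

```text
clock: 27.7
tcp_pos: [0.4778, -0.0947, 0.0146]
tcp_rot: [-179.9, 0.1, 73.1]
ft_force: [-4.0, -2.0, 6.3]
width: 0.0157
```

```bash
python3 -c "
from g import *
st()"
```

```text
t 27.7 vise xyz [  0.  -77.9  14.6] rot [ 0.06 -0.06 -0.15] F [-3.2 -3.1  6.3] w 15.7 j [-14.   7. 124.  -0.  49.   3.]
```

{"op": "drive_tool", "data": {
  "motion": [
    [255,0.5,0,0,0,0,0],
    [255,1,0,0,0,0,0],
    [255,1,0,0,0,0,0],
    [255,1,0,0,0,0,0]
  ]
}}

```text
clock: 28.1
tcp_pos: [0.4781, -0.0937, 0.0146]
tcp_rot: [-179.9, 0.1, 73.1]
ft_force: [-4.4, -1.6, 5.6]
width: 0.0158
```

```bash
python3 -c "
from g import *
st()"
```

```text
t 28.1 vise xyz [  0.  -76.9  14.6] rot [ 0.06 -0.06 -0.15] F [-3.7 -2.8  5.6] w 15.8 j [-14.   7. 124.  -0.  49.   3.]
```

{"op": "drive_tool", "data": {
  "motion": [
    [255,0.5,0,0,0,0,0],
    [255,0.5,0,0,0,0,0],
    [255,0.5,0,0,0,0,0]
  ]
}}

```text
clock: 28.4
tcp_pos: [0.4782, -0.0933, 0.0146]
tcp_rot: [-179.9, 0.1, 73.1]
ft_force: [-3.6, -3.0, 6.2]
width: 0.0155
```

```bash
python3 -c "
from chk import *
st();chk('x.png')"
```

```text
t 28.4 vise xyz [ -0.  -76.4  14.6] rot [ 0.07 -0.06 -0.14] F [-2.6 -4.   6.2] w 15.5 j [-14.   7. 124.  -0.  49.   3.]
top 315 zmed 65.7 [-0.5 -0. ] [58.1 39.2] 1.26 [-29.5 -20.1  57.2] [28.7 19.4 69.9]
post [-13. -89.  60.] [ 13. -72.  69.]
```

{"op": "drive_tool", "data": {
  "motion": [
    [255,0.5,0,0,0,0,0],
    [255,1,0,0,0,0,0],
    [255,1,0,0,0,0,0]
  ]
}}

```text
clock: 28.8
tcp_pos: [0.4785, -0.0923, 0.0146]
tcp_rot: [-179.9, 0.1, 73.1]
ft_force: [-4.2, -2.4, 5.9]
width: 0.0154
```

{"op": "drive_tool", "data": {
  "motion": [
    [255,0.4,0,0,0,0,0],
    [255,0.4,0,0,0,0,0],
    [255,0.4,0,0,0,0,0]
  ]
}}

```text
clock: 29.1
tcp_pos: [0.4786, -0.0919, 0.0146]
tcp_rot: [-179.9, 0.1, 73.1]
ft_force: [-4.2, -1.5, 5.9]
width: 0.0155
```

```bash
python3 -c "
from g import *
st()"
```

```text
t 29.1 vise xyz [  0.  -75.   14.6] rot [ 0.06 -0.06 -0.14] F [-3.6 -2.7  5.9] w 15.5 j [-14.   7. 124.  -0.  49.   3.]
```

{"op": "drive_tool", "data": {
  "motion": [
    [255,0.4,0,0,0,0,0],
    [255,0.6,0,0,0,0,0],
    [255,0.6,0,0,0,0,0]
  ]
}}

```text
clock: 29.4
tcp_pos: [0.4788, -0.0914, 0.0146]
tcp_rot: [-179.9, 0.1, 73.1]
ft_force: [-4.3, -3.3, 6.7]
width: 0.0158
```

{"op": "drive_tool", "data": {
  "motion": [
    [255,0.4,0,0,0,0,0],
    [255,0.6,0,0,0,0,0],
    [255,0.6,0,0,0,0,0]
  ]
}}

```text
clock: 29.7
tcp_pos: [0.4789, -0.091, 0.0146]
tcp_rot: [-179.9, 0.1, 73.2]
ft_force: [-4.4, -4.0, 7.2]
width: 0.0157
```

{"op": "drive_tool", "data": {
  "motion": [
    [255,0.4,0,0,0,0,0],
    [255,0.6,0,0,0,0,0],
    [255,0.6,0,0,0,0,0]
  ]
}}

```text
clock: 30.0
tcp_pos: [0.4789, -0.091, 0.0146]
tcp_rot: [-179.9, 0.1, 73.2]
ft_force: [-5.3, -5.6, 5.5]
width: 0.0156
```

```bash
python3 -c "
from g import *
st()"
```

```text
t 30.0 vise xyz [  0.  -74.   14.6] rot [ 0.06 -0.14 -0.17] F [-3.5 -6.9  5.5] w 15.6 j [-14.   7. 124.  -0.  49.   3.]
```

Hard contact at y=-74 (tool force 6.9 N). Press to about 12–13 N, since roughly 3 N of that is slide friction, and hold.

{"op": "drive_tool", "data": {
  "motion": [
    [255,0.4,0,0,0,0,0],
    [255,0.6,0,0,0,0,0],
    [255,0.6,0,0,0,0,0],
    [255,0.6,0,0,0,0,0]
  ]
}}

```text
clock: 30.4
tcp_pos: [0.4789, -0.091, 0.0146]
tcp_rot: [-179.9, 0.2, 73.2]
ft_force: [-6.3, -7.4, 6.4]
width: 0.0157
```

```bash
python3 -c "
from g import *
for i in range(3): st();camera('side')"
```

```text
t 30.4 vise xyz [ -0.  -74.   14.6] rot [ 0.07 -0.2  -0.19] F [-3.9 -8.9  6.4] w 15.7 j [-14.   7. 124.  -0.  49.   3.]
t 30.45 vise xyz [ -0.  -74.   14.6] rot [ 0.07 -0.19 -0.19] F [ -3.1 -10.1   6.9] w 15.7 j [-14.   7. 124.  -0.  49.   3.]
t 30.5 vise xyz [ -0.  -74.   14.6] rot [ 0.07 -0.19 -0.19] F [-3.1 -9.3  6.3] w 16.1 j [-14.   7. 124.  -0.  49.   3.]
```

{"op": "drive_tool", "data": {
  "motion": [
    [255,0.5,0,0,0,0,0],
    [255,0.9,0,0,0,0,0],
    [255,0.9,0,0,0,0,0],
    [255,0.9,0,0,0,0,0],
    [255,0.9,0,0,0,0,0],
    [255,0.9,0,0,0,0,0],
    [255,0.9,0,0,0,0,0],
    [255,0.9,0,0,0,0,0]
  ]
}}

```text
clock: 31.35
tcp_pos: [0.4789, -0.091, 0.0146]
tcp_rot: [-179.9, 0.3, 73.2]
ft_force: [-5.6, -12.0, 6.7]
width: 0.0157
```

```bash
python3 -c "
from g import *
for i in range(3): st();camera('side')"
```

```text
t 31.35 vise xyz [  0.  -74.   14.6] rot [ 0.07 -0.28 -0.22] F [ -1.9 -13.2   6.7] w 15.7 j [-13.   7. 124.  -0.  49.   4.]
t 31.4 vise xyz [ -0.  -74.   14.6] rot [ 0.08 -0.27 -0.22] F [ -3.  -13.    6.5] w 15.9 j [-13.   7. 124.  -0.  49.   4.]
t 31.45 vise xyz [  0.  -74.   14.6] rot [ 0.07 -0.28 -0.22] F [ -4.4 -12.9   7.1] w 15.8 j [-13.   7. 124.  -0.  49.   4.]
```

Held at 13 N tool force (about 10 N on the block). Ease off to a slight push, open and lift.

{"op": "drive_tool", "data": {
  "motion": [
    [255,-0.8,0,0,0,0,0],
    [255,-1.4,0,0,0,0,0],
    [255,-1.4,0,0,0,0,0],
    [90,-1.4,0,0,0,0,0],
    [90,-1.4,0,0,0,0,0],
    [90,-1.4,0,0,0,0,0],
    [90,-1.4,0,0,0,0,0],
    [90,-1.4,0,0,0,0,0]
  ]
}}

```text
clock: 32.3
tcp_pos: [0.4798, -0.0896, 0.014]
tcp_rot: [-180.0, -0.0, 73.1]
ft_force: [-0.1, -0.8, 0.3]
width: 0.0535
```

{"op": "drive_tool", "data": {
  "motion": [
    [90,0,0,-30,0,0,0],
    [90,0,0,-80,0,0,0],
    [90,-50,0,-120,0,0,0],
    [90,-100,0,-150,0,0,0],
    [90,-150,0,-150,0,0,0],
    [90,-200,0,-150,0,0,0],
    [90,-200,0,-150,0,0,0],
    [90,-200,0,-150,0,0,0]
  ]
}}

```text
clock: 33.1
tcp_pos: [0.4211, -0.2837, 0.1645]
tcp_rot: [179.9, 0.0, 72.9]
ft_force: [-0.4, 0.4, 0.6]
width: 0.0573
```

```bash
python3 -c "
from chk import *
st();chk('p10.png')
d=np.load('c0.npz')
for n,k in(('top','tf'),('side','sf')):
  c=camera(n);x=cv2.absdiff(c['frame'],d[k]).max(-1)>60
  for nm,p in(('tin',(267,141)),('chalk',(370,144)),('brush',(135,158))) if n=='top' else (('tin',(293,188)),('chalk',(347,256)),('brush',(230,131))):
    u,v=p;print(n,nm,int(x[v-20:v+20,u-20:u+20].sum()))
"
```

```text
t 33.1 vise xyz [   1.  -275.2  164.5] rot [-0.05 -0.05  0.11] F [-0.5  0.2  0.6] w 57.3 j [-37.  -1. 115.  -0.  66. -20.]
top 313 zmed 65.5 [-0.5  2.4] [58.  38.7] 0.69 [-29.5 -17.3  56. ] [28.6 21.5 69.7]
post [ -7. -80.  63.] [  4. -66.  70.]
top tin 0
top chalk 0
top brush 0
side tin 0
side chalk 0
side brush 49
```

View pics/p10.png

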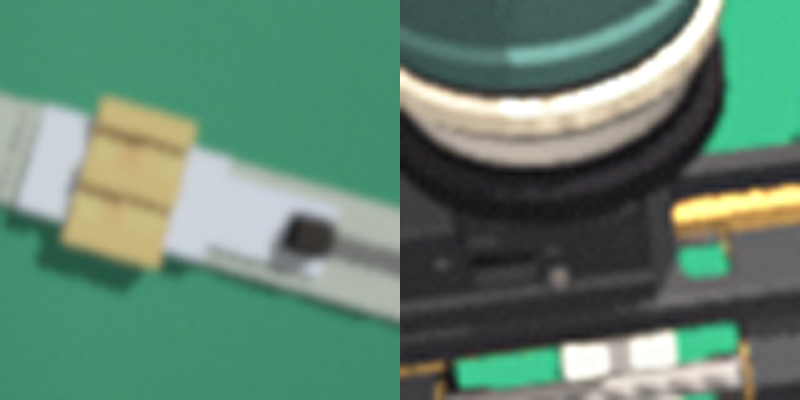

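The top crop shows the block seated between both jaws, notches up, square, with no visible gap, and the post behind it at (308,235). The bystanders are unchanged; the brush difference in the side view is probably the arm in front of it. Handing in.

```bash
python3 -c "
from rig import *
print(finish_job(),get_state()['clock'])"
```

```text
the job is handed in; nothing more can be done
the job is handed in; nothing more can be done
```

The block is turned over and clamped with its notches up. I opened the jaw by its post and picked the block by its ends. I flipped it in two 90° turns, resting it once on the bench, and set it on the bed. Then I closed the jaw and handed the job in at about 33 s of the 72 s allowed.

**Last checks that passed**
- **Seating:** the top camera shows both notches up, with the top face at about 64 mm once that camera's 2 mm bias is allowed for. The block touched the bed at the expected height.
- **Alignment:** the top camera puts the block within about 1 mm of the vise centreline and square to within about 0.7°. No gap to either jaw is visible.
- **Clamping:** I pressed with 13 N at the tool for about 0.8 s. About 3 N of that is slide friction, so roughly 10 N went into the block. After that I released the post and lifted clear.
- **Tin, chalk and brush:** unchanged in the top view, and the tin and chalk are unchanged in the side view too.

**What disagreed or could not be checked**
- **Gripper offset:** the real fingertips end about 28 mm short of the reported tool point. My first grip on the post closed on air because of this, and I corrected for it from then on.
- **Camera mismatch:** the two cameras differ by 2–4 mm along the vise, so I found the final seating by force rather than by picture.
- **Side view at the end:** the arm blocked it, so the final position rests on the top view and the contact forces. Some pixels at the brush differed there, probably the arm passing in front of it.

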